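Make up the belt-drive and screw-drive axis kits

TASK

Make up the two axis kits for the gantry machine from the stock on the bench: in the tray with two bays the short stepper motor in the big bay and the timing pulley in the smaller one; in the tray with three bays the long stepper motor in the big bay, the shaft coupling in the middle bay and the end-support block in the end bay, its length across the tray. Every part must stand upright and flat on the floor of its bay, as it stood on the bench; set the parts down, do not drop them in. Leave the flanged bearing, the slide block and the tape roll that stand among the stock where they are.

Things in the scene. Friction and masses are not known exactly. Their poses are not given: they have to be found in the camera images.
- short_motor_mid (a point): the short stepper motor: a black square body with bare aluminium end caps, 42 x 42 mm and 40 mm tall, standing on its rear cap with its thin steel shaft (5 mm thick) reaching 18 mm above the body. A small white socket sticks out 6 mm at the foot of its +x side, the y sides are plain. The point is on the axis, half-way up the body (20 mm above its underside); x and y are square to its sides; z is up. It stands upright on the bench among the other stock. 0.22 to 0.35 kg.
- long_motor_mid (a point): the long stepper motor: like the short one but 60 mm tall (78 mm to the tip of the shaft), also 42 x 42 mm. The point is on the axis, half-way up the body (30 mm above its underside); x points to the side with the white socket, the y sides are plain; z is up. It stands upright on the bench among the other stock. 0.36 to 0.57 kg.
- pulley_mid (a point): the timing pulley: a short bare-aluminium wheel with teeth round it between two flanges, 42 mm across and 34 mm tall, with a smaller hub, 26 mm across and 8 mm tall, on top (42 mm tall in all). The point is on its axis, half-way up (21 mm above its underside); z is up. It stands upright on the bench among the other stock. About 0.11 kg.
- coupling_mid (a point): the shaft coupling: a plain aluminium cylinder, 30 mm across and 42 mm tall, with a black band round its middle and a dark bore in its top. The point is on its axis, half-way up (21 mm above its underside); z is up. It stands upright on the bench among the other stock. About 0.075 kg.
- end_block_mid (a point): the screw end-support block: dark steel, 60 mm long (its x), 25 mm thick (its y) and 43 mm tall, a foot 30 mm tall over the full length with a narrower head (36 mm long, 13 mm tall) in the middle; a round bearing shows in both long faces. The point is at its middle, 21.5 mm above its underside; z is up. It stands upright on the bench among the other stock. About 0.3 kg.
- belt_tray: the belt-drive kit tray: a shallow blue tray with TWO bays, 152 mm long (its x) and 88 mm wide (its y), fixed on the bench. Floor 3 mm thick, walls 4 mm thick and 12 mm high measured from the bench. The origin is the centre of its underside; z is up. Big bay: 80 x 80 mm inside, centred 32 mm from the origin towards -x. Smaller bay: 60 mm (x) by 80 mm (y) inside, centred 42 mm towards +x.
- screw_tray: the screw-drive kit tray: the same blue tray but with THREE bays in a row, 216 mm long (its x) and 88 mm wide (its y), fixed on the bench; floor, walls and height as on the other. The origin is the centre of its underside; z is up. Big bay: 80 x 80 mm inside, centred 64 mm from the origin towards -x. Middle bay: 60 mm (x) by 80 mm (y), centred 10 mm towards +x. End bay: 60 mm (x) by 80 mm (y), centred 74 mm towards +x.
- flange_bearing_mid (a point): a flanged linear bearing, not part of either kit: a bright steel sleeve 32 mm across on a round flange 54 mm across and 8 mm thick, 42 mm tall in all, standing among the stock on its flange. The point is on its axis, half-way up.
- slide_block_mid (a point): a slide block, not part of either kit: a plain low aluminium block 60 x 42 mm and 24 mm tall, bored through lengthwise, lying among the stock. The point is its centre.
- tape_roll_mid (a point): a roll of white tape, not part of either kit: a ring 62 mm across with a 40 mm hole, 18 mm tall, lying flat among the stock. The point is its centre.
Things that resemble listed ones, but are neither listed nor needed, are in the scene too. Leave any orange look-alike of the screw_tray alone.

How it is judged:
By the outcome, as a careful person would: the job done as asked, in the order asked, and still so for the second after the job is handed in, with the robot touching nothing.
It also fails if it takes over 144 s, if anything falls off the work surface, if the arm or the gripper's body presses on something with over 40 N, if the wrist force passes 120 N, or if a joint passes its speed limit or range.

ROBOT

A 6-joint arm with a two-finger parallel gripper is mounted at the origin on the work surface. World frame = base frame: x ahead of the robot, y to its left, z up, the work surface at z = 0. Lengths are in mm, angles in rad, forces in N, time in s.
With the tool pointing down it reaches from about 275 to 875 mm from the base axis. Payload 12.5 kg.
Tool frame: the origin (TCP) lies at the very end of the fingers, on their centre line; the grasp point (between the pads) lies 19 mm behind it (grasp_offset is the distance from the TCP to the grasp point, in mm); z points along the fingers, y is the line along which they close (so a half turn about z gives the same grasp; the last joint's range is limited). The gripper opens to 85 mm and grips with 20 to 120 N. Pads are 22 mm wide; open, the fingers measure 114 mm over their backs; the gripper's body (76 mm by 85 mm) begins 54 mm behind the grasp point. The pads swing forward as they close: fully open they stand 13 mm farther back than shut.
Start: joints at [1.1, 0.351, 1.652, -0, 1.139, -0.085], TCP at [206.933, 509.571, 231.29] pointing down, gripper open.
Joint ranges: [-2.75, 2.75], [-0.79, 2.1], [0.01, 2.65], [-1.57, 4.71], [0.07, 3.14], [-2.87, 2.87]. Speed limits (rad/s): [2.22, 2.22, 2.79, 3.14, 3.14, 3.14].

INTERFACE

Orientations are given as [roll, pitch, yaw] about the fixed x, y, z axes, in that order (R = Rz(yaw) Ry(pitch) Rx(roll)).
In Python, from bench import sense, get_image, calibration, sign_off, masks_of, tip_of, grasp_offset gives the robot as it stands. The module is installed in compiled form; this text tells all that it offers.
- The arm moves only by the tool carry_out, never from a script. Its argument "rows" is a list of rows, each an object of numbers: "x", "y", "z": the shift along the tool's x, y, z normalised to -1 to 1, where 1 is 0.4 m; "wx", "wy", "wz": the turn, a rotation vector about the tool's x, y, z normalised to -1 to 1, where 1 is 45 degrees; "jaw": the closure, from -1 (fully open) to 1 (shut). In form: [{"x": .., "y": .., "z": .., "wx": .., "wy": .., "wz": .., "jaw": ..}, ...]. A call has 1 to 5 rows; each row is the pose to reach, as a shift and turn from the pose commanded when the call began, along the tool's axes at that moment; what a row does not reach only later rows make up. A row lasts 1/8 s, in which the tool goes at most 62.5 mm and 10.7 degrees, less where a joint would pass 70% of its speed; a pose out of reach is approached as far as the arm can. A call with a number of a shift or a turn outside -1 to 1 is refused whole. A call with a gripper value outside its range is refused whole. The fingers move at their own pace and stop on an object; "grip_force" is the grip in N (left out, the last holds). Time passes only in rows, so rows that repeat a pose let the fingers close. It gives the time, the measured TCP pose, the force, the opening and the grip force at its end, in the units of the state.
- sense(): the state, without advancing time (a new reading comes with each control period).
- get_image(name): name is "scene" or "top" or "wrist"; returns (picture, depth): 400x640x3 uint8, red, green, blue; 400x640 float32, mm along the optical axis (not along the pixel's ray), 0 where there is no reading.
- calibration(name): a dict with "K" (3x3 intrinsics, pixels), "k1" (the pictures are not rectified: a ray, as slopes to the right and down, at radius r is drawn at 1 + k1 r^2 times it, then the intrinsics apply), "rvec" (rotation vector, rad) and "tvec" (3), from world to camera coordinates, as OpenCV has them; the wrist camera has in their place "T_tool_cam" (4x4, takes a point from camera to tool coordinates, whose origin is the TCP and whose axes are the flange's). Camera axes: x right, y down, z forward; pixel columns grow to the right and rows downward; lengths in mm; the calibration is good to about 2 mm. A picture is of the moment at which its call begins: read the wrist's pose just before it. calibration takes no time and is no camera call.
- sign_off(): hands the job in; it is judged then, once.
Trained networks look in the newest picture that a camera, given by its name, has taken for a name from the list of things; names that differ only in an ending like _2 or _b are one class to them, and where a whole thing is asked for, a point or a joint stands for the part that bears it (a point fixed in the world has none). Each returns a list of dicts, best first, with "p" (0 to 1); they miss things now and then, are a little off and sometimes report something else, mostly with a low value. They report only what shows in the picture. A call takes as long as a camera call. They do not tell look-alikes from the thing itself.
- masks_of(label, camera): "region" (400x640 bool, what is visible of it) and "position" ([row, column] in pixels, amid what is visible of it).
- tip_of(label, camera): "position" ([row, column] in pixels: a listed point, or the origin of a listed thing).
The state is a dict: "t": time; "joint_positions": joint angles; "qd": joint speeds; "effort": joint torques, N m; "tool_pos": TCP position; "tcp_rot": TCP orientation; "wrist_force": force on the tool from outside, world axes, zero at the start; "torque": the same for the moment, N m; "gripper_width": finger opening in mm; "grip_force": force on a finger pad.
Only numpy, scipy, OpenCV 4.12 (cv2) and the standard library are available. Lean on these libraries where they do the work, as an engineer would, in place of code of your own. Each camera call takes 0.05 s, during which the arm holds its last target. There are 200 camera calls.

## Working session

There is one attempt and no reset: what is moved stays moved. The work goes in short steps, Python scripts to look and compute and a tool call to move; the robot and the scene stay as the last step left them, time stands still between calls to the robot, and variables do not carry over. Pictures are saved under pics/ and viewed, at most 14 in all, crops included, and the job is handed in when it is done.

Besides the shell and the picture viewer there is one more tool, called after "Call:" as a command line: name --argument value ..., lists and objects as JSON in quotes. carry_out: Moves the arm, as the interface text tells. Scaled input: -1 to 1 covers 0.4 m each way for a shift and 45 degrees each way for a turn. Its arguments: {"type":"object","properties":{"rows":{"type":"array"},"grip_force":{"type":"number"}},"required":["rows"]}

```bash
mkdir -p pics; python3 - <<'E'
from bench import *
import cv2
for n in("top","scene"):
    p,d=get_image(n); cv2.imwrite(f"pics/{n}0.png",p[:,:,::-1]); c=calibration(n); print(n,c)
print(sense()); print(grasp_offset, calibration("wrist"))
E
```

```text
top {'K': array([[361.00765515,   0.        , 322.24132518],
       [  0.        , 361.00765515, 198.88115053],
       [  0.        ,   0.        ,   1.        ]]), 'k1': -0.07750276348520198, 'rvec': array([ 2.17801031, -2.14825802,  0.19209537]), 'tvec': array([-20.34322054, 442.91108285, 822.85409148])}
scene {'K': array([[489.14794682,   0.        , 319.5466447 ],
       [  0.        , 489.14794682, 198.62653187],
       [  0.        ,   0.        ,   1.        ]]), 'k1': -0.011401264657405322, 'rvec': array([ 1.05324859,  2.19375818, -1.22211184]), 'tvec': array([ 285.46624505, -138.99373864, 1526.42981416])}
{'t': 0.1, 'joint_positions': array([ 1.10038801e+00,  3.51164923e-01,  1.65232394e+00, -8.24561110e-06,
        1.13912258e+00, -8.46005470e-02]), 'qd': array([ 0.0004465 ,  0.00065552, -0.00160499, -0.00124241,  0.00150963,
       -0.00157759]), 'effort': array([ 9.60729881e-05, -5.06819916e+01, -2.91872638e+01, -8.30422050e-05,
        2.58149717e-03,  3.20748015e-07]), 'tool_pos': array([206.81735604, 509.32467047, 230.83555184]), 'tcp_rot': array([-3.14057687e+00, -7.86288493e-05,  2.75578830e+00]), 'wrist_force': array([ 0.55287934,  0.04539232, -0.22069297]), 'torque': array([-0.03378412,  0.00173468,  0.04015948]), 'grip_force': 0.0, 'gripper_width': 85.61252398017963}
18.700000000000003 {'K': array([[350.02367765,   0.        , 317.43128035],
       [  0.        , 350.02367765, 197.11806987],
       [  0.        ,   0.        ,   1.        ]]), 'k1': -0.03294603217929641, 'T_tool_cam': array([[ 1.53617287e-05, -9.64492965e-01, -2.64108540e-01,
         6.67540129e+01],
       [ 9.99999949e-01, -6.96829132e-05,  3.12638158e-04,
         4.31014479e-01],
       [-3.19941156e-04, -2.64108531e-01,  9.64492914e-01,
        -1.43649688e+02],
       [ 0.00000000e+00,  0.00000000e+00,  0.00000000e+00,
         1.00000000e+00]])}
```

View pics/top0.png

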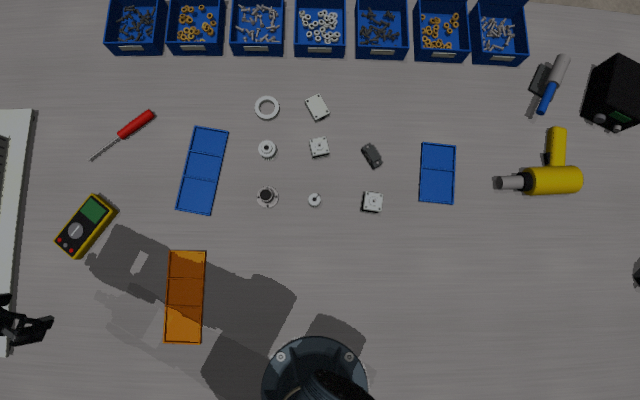

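View pics/scene0.png

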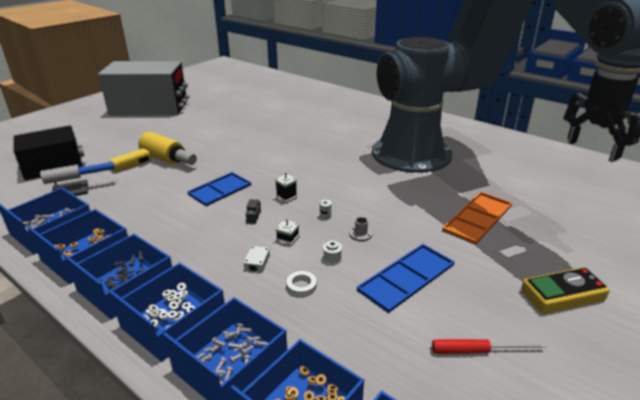

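Top view: the blue three-bay tray is at (202,170), its orange look-alike at (186,296), and the blue two-bay tray at (437,173). The motors are at (319,147) and (372,201), the pulley at (267,149), the coupling at (314,200) and the end block at (371,155). The parts to leave are the bearing (266,197), slide block (317,107) and tape (267,107).

Possible confusions:
- The two motors, told apart by height.
- Pulley (267,149) against bearing (266,197).
- Slide block (317,107) against a motor top.
- Blue screw tray against the orange one.

```bash
cat >h.py <<'E'
from bench import *
import cv2, numpy as np
from scipy.spatial.transform import Rotation as R
def cam(n, s=None):
    c=calibration(n)
    if n=="wrist":
        T=np.eye(4);T[:3,:3]=R.from_euler("xyz",s["tcp_rot"]).as_matrix();T[:3,3]=s["tool_pos"]
        T=T@c["T_tool_cam"]
    else:
        M=np.eye(4);M[:3,:3]=cv2.Rodrigues(c["rvec"])[0];M[:3,3]=c["tvec"];T=np.linalg.inv(M)
    return c,T
def rays(c,uv):
    uv=np.asarray(uv,float).reshape(-1,1,2)
    p=cv2.undistortPoints(uv,c["K"],np.array([c["k1"],0,0,0.]))[:,0]
    return np.c_[p,np.ones(len(p))]
def at_depth(c,T,uv,d): return (rays(c,uv)*np.reshape(d,(-1,1)))@T[:3,:3].T+T[:3,3]
def at_z(c,T,uv,z):
    r=rays(c,uv)@T[:3,:3].T; return T[:3,3]+r*((z-T[2,3])/r[:,2])[:,None]
def cloud(c,T,d):
    v,u=np.mgrid[0:400,0:640]; return at_depth(c,T,np.c_[u.ravel(),v.ravel()],d.ravel()).reshape(400,640,3)
E
python3 - <<'E'
from h import *
p,d=get_image("top"); c,T=cam("top"); W=cloud(c,T,d); print("cam",T[:3,3])
print("bench z",np.median(W[230:240,300:400,2]))
B={"mA":(319,147),"mB":(372,201),"pulley":(267,149),"coup":(314,200),"end":(371,155),"bear":(266,197),"slide":(317,107),"tape":(267,107)}
for k,(u,v) in B.items():
    P=W[v-16:v+17,u-16:u+17].reshape(-1,3); P=P[P[:,2]>8]; zt=np.percentile(P[:,2],[60,90,99])
    Q=P[P[:,2]>zt[1]-6]; r=cv2.minAreaRect(Q[:,:2].astype(np.float32)); print(k,zt.round(),np.round(r[0]),np.round(r[1]),round(r[2],1))
hsv=cv2.cvtColor(p,cv2.COLOR_RGB2HSV)
m=cv2.inRange(hsv,(100,120,50),(125,255,255))
for n,(a,b,e,f) in {"screw":(120,165,225,235),"belt":(130,410,215,465)}.items():
    mm=np.zeros_like(m);mm[a:e if 0 else (f if n=="screw" else e)]=0
    r0,c0,r1,c1=(120,165,225,235) if n=="screw" else (130,410,215,465)
    ys,xs=np.nonzero(m[r0:r1,c0:c1]); Q=at_z(c,T,np.c_[xs+c0,ys+r0],8)[:,:2].astype(np.float32)
    r=cv2.minAreaRect(Q); print(n,r,len(Q))
big=cv2.resize(p[90:225,165:470],None,fx=2.6,fy=2.6,interpolation=cv2.INTER_CUBIC); cv2.imwrite("pics/crop1.png",big[:,:,::-1])
E
```

```text
cam [321.42705155  14.39414292 877.58212663]
bench z -0.10179430625004215
mA [ 40.  42. 878.] [457.  -7.] [272.  46.] 0.6
mB [ 60.  62. 766.] [380. -78.] [ 55. 211.] 47.0
pulley [ 36.  42. 878.] [454.  65.] [283.  29.] 26.6
coup [ 42.  45. 878.] [389.   4.] [134.  28.] 1.1
end [41. 44. 45.] [ 554. -135.] [35. 26.] 27.9
bear [ 41.  44. 320.] [396.  67.] [180.  30.] 44.3
slide [24. 25. 27.] [518.  -6.] [391.  59.] 2.6
tape [ 17.  19. 723.] [511.  90.] [403.  61.] 13.1
screw ((515.4043579101562, 282.81158447265625), (88.85742950439453, 216.60421752929688), 80.71891021728516) 3050
belt ((518.4778442382812, -304.0702209472656), (88.19878387451172, 153.45263671875), 84.9962387084961) 2027
```

View pics/crop1.png

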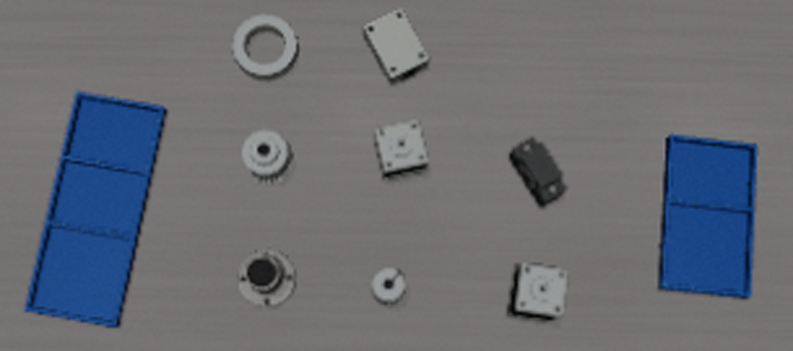

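The parts match the list. The motor at (319,147) is 40 mm tall, so it is the short one, and the one at (372,201) is 60 mm tall, so it is the long one. In both blue trays the big bay is the lower one in the picture. Next I clean up the poses.

```bash
cat >>h.py <<'E'
H={"short":40,"long":60,"pulley":42,"coup":42,"end":43,"bear":42,"slide":24,"tape":18}
def measure(n,guess,hh,rad=50):
    """top-face rectangles and low extras from depth; guess {name:(x,y)}"""
    s=sense(); p,d=get_image(n); c,T=cam(n,s); W=cloud(c,T,d); out={}
    for k in guess:
        g=guess[k]; near=(np.hypot(W[...,0]-g[0],W[...,1]-g[1])<rad)
        h=hh[k]; m=near&(np.abs(W[...,2]-h)<5); 
        Q=W[m][:,:2].astype(np.float32); 
        if len(Q)<20: print(k,"few",len(Q)); continue
        r=cv2.minAreaRect(Q)
        L=near&(W[...,2]>3)&(W[...,2]<h-8); q=W[L][:,:2]
        print(k,"c",np.round(r[0],1),"sz",np.round(r[1],1),"ang",round(r[2],1),"z",np.median(W[m][:,2]).round(1),"mean",Q.mean(0).round(1),"low",len(q),q.mean(0).round(1) if len(q) else "")
        out[k]=r
    return p,d,W
E
python3 - <<'E'
from h import *
G={"short":(459,5),"long":(385,-122),"pulley":(454,133),"coup":(335,18),"end":(440,-120),"bear":(330,133),"slide":(560,8),"tape":(555,133)}
c,T=cam("top")
B={"short":(319,147),"long":(372,201),"pulley":(267,149),"coup":(314,200),"end":(371,155),"bear":(266,197),"slide":(317,107),"tape":(267,107)}
G={k:at_z(c,T,[B[k]],H[k])[0,:2] for k in B}
measure("top",G,H,40)
E
```

```text
short c [571.2  -5.3] sz [40.6 42.7] ang 14.2 z 39.8 mean [570.3  -5.1] low 68 [556.3  -4.6]
long c [ 437.1 -131.1] sz [42.5 41.9] ang 81.9 z 60.2 mean [ 436.9 -130.7] low 99 [ 427.7 -119.9]
pulley c [562.3 121.6] sz [25.3 24.4] ang 51.2 z 41.3 mean [562.2 121.4] low 139 [558.1 120.2]
coup c [442.4   5.4] sz [26.3 28.1] ang 1.4 z 41.7 mean [442.1   5.3] low 31 [439.9   5.4]
end c [ 554.4 -135.5] sz [35.1 24.4] ang 29.4 z 42.7 mean [ 554.1 -135.3] low 183 [ 548.2 -132. ]
bear c [450.2 118.9] sz [30.1 29.8] ang 46.1 z 42.1 mean [450.4 118.7] low 240 [446.7 115.3]
slide c [678.3   0.9] sz [62.5 42.8] ang 28.0 z 23.6 mean [677.4   1. ] low 48 [658.6   0.9]
tape c [675.5 128.2] sz [60.9 60.6] ang 34.8 z 17.2 mean [675.8 127.8] low 41 [668.3 127.3]
```

```bash
cat >>h.py <<'E'
def rel(*targets):
    """targets (x,y,z,yaw_deg), tool down: normalised rows from the present pose"""
    s=sense(); A=R.from_euler("xyz",s["tcp_rot"])
    for x,y,z,w in targets:
        w=w+180*round((np.degrees(s["tcp_rot"][2])-w)/180) if not isinstance(w,str) else float(w)
        sh=A.inv().apply(np.array([x,y,z])-s["tool_pos"])/400
        tw=(A.inv()*R.from_euler("xyz",[np.pi,0,np.radians(w)])).as_rotvec()/np.radians(45)
        print("yaw",w,"x %.3f y %.3f z %.3f  wx %.3f wy %.3f wz %.3f"%(*sh,*tw))
E
python3 - <<'E'
from h import *
rel((390,250,230,131),(540,-5,230,104.2))
E
```

```text
yaw 131 x -0.668 y -0.429 z 0.003  wx -0.001 wy 0.000 wz 0.598
yaw 104.2 x -1.256 y -0.878 z 0.003  wx -0.001 wy 0.000 wz 1.193
```

Call:
carry_out --rows '[{"x": -0.665,"y": -0.425,"z": 0,"wz": 0.6},{"x": -0.665,"y": -0.425,"z": 0,"wz": 0.6},{"x": -0.665,"y": -0.425,"z": 0,"wz": 0.6},{"x": -0.665,"y": -0.425,"z": 0,"wz": 0.6},{"x": -0.665,"y": -0.425,"z": 0,"wz": 0.6}]'

```text
validation failed for argument at $.ro...
```

Call:
carry_out --rows '[{"x": -0.665,"y": -0.425,"z": 0.0,"wx": 0.0,"wy": 0.0,"wz": 0.6,"jaw": -1.0},{"x": -0.665,"y": -0.425,"z": 0.0,"wx": 0.0,"wy": 0.0,"wz": 0.6,"jaw": -1.0},{"x": -0.665,"y": -0.425,"z": 0.0,"wx": 0.0,"wy": 0.0,"wz": 0.6,"jaw": -1.0},{"x": -0.665,"y": -0.425,"z": 0.0,"wx": 0.0,"wy": 0.0,"wz": 0.6,"jaw": -1.0},{"x": -0.665,"y": -0.425,"z": 0.0,"wx": 0.0,"wy": 0.0,"wz": 0.6,"jaw": -1.0}]'

```text
t: 0.82
tool_pos: [388.4, 252.8, 231.4]
tcp_rot: [3.141, 0.0, 2.285]
wrist_force: [1.6, 0.4, 1.1]
gripper_width: 85.4
grip_force: 0.0
```

```bash
python3 - <<'E'
from h import *
s=sense();print(s["tool_pos"],s["tcp_rot"])
rel((540,-5,230,104.2))
E
```

```text
[388.44298231 252.80737008 231.41667867] [3.14119061e+00 1.16517539e-04 2.28471461e+00]
yaw 104.2 x -0.735 y -0.136 z 0.004  wx 0.001 wy 0.000 wz 0.593
```

Call:
carry_out --rows '[{"x": -0.735,"y": -0.135,"z": 0.0,"wx": 0.0,"wy": 0.0,"wz": 0.6,"jaw": -1.0},{"x": -0.735,"y": -0.135,"z": 0.0,"wx": 0.0,"wy": 0.0,"wz": 0.6,"jaw": -1.0},{"x": -0.735,"y": -0.135,"z": 0.0,"wx": 0.0,"wy": 0.0,"wz": 0.6,"jaw": -1.0},{"x": -0.735,"y": -0.135,"z": 0.0,"wx": 0.0,"wy": 0.0,"wz": 0.6,"jaw": -1.0},{"x": -0.735,"y": -0.135,"z": 0.0,"wx": 0.0,"wy": 0.0,"wz": 0.6,"jaw": -1.0}]'

```text
t: 1.45
tool_pos: [540.0, -5.3, 231.2]
tcp_rot: [3.142, 0.0, 1.812]
wrist_force: [0.4, 0.3, 0.3]
gripper_width: 85.4
grip_force: 0.0
```

```bash
python3 - <<'E'
from h import *
G={"short":(571,-5),"long":(437,-131),"pulley":(562,121),"coup":(442,5),"end":(554,-135),"bear":(450,119)}
s=sense();print(s["tool_pos"],s["tcp_rot"])
p,d,W=measure("wrist",G,H,40)
cv2.imwrite("pics/w1.png",p[:,:,::-1])
c,T=cam("wrist",s)
hsv=cv2.cvtColor(p,cv2.COLOR_RGB2HSV); m=cv2.inRange(hsv,(100,120,40),(125,255,255))
for n,g in {"screw":(515,283),"belt":(518,-304)}.items():
    mm=(m>0)&(np.hypot(W[...,0]-g[0],W[...,1]-g[1])<140)
    if mm.sum()>50:
        print(n,mm.sum(),cv2.minAreaRect(W[mm][:,:2].astype(np.float32)))
E
```

```text
[540.04225161  -5.34400559 231.20080073] [3.14155938e+00 4.83771729e-05 1.81215706e+00]
short c [572.7  -2.2] sz [42.1 41.8] ang 13.5 z 41.3 mean [572.   -1.4] low 224 [566.7  10. ]
long c [ 435.3 -112.4] sz [47.8 23.7] ang 17.0 z 60.6 mean [ 426.6 -113.2] low 988 [ 443.6 -111.9]
pulley c [564.2 120.9] sz [32.4 30.2] ang 53.6 z 43.2 mean [564.5 123.3] low 235 [560.  118.2]
coup c [442.2   7.9] sz [29.5 29.2] ang 16.6 z 43.0 mean [442.6   8.2] low 215 [451.   13.5]
end c [ 555.1 -131.6] sz [36.3 26. ] ang 31.3 z 43.7 mean [ 555.  -130.2] low 1023 [ 554.1 -124.3]
bear c [451.7 117.6] sz [31.  23.7] ang 13.8 z 43.5 mean [451.8 118.7] low 1365 [457.2 113.7]
belt 631 ((482.45001220703125, -269.3016662597656), (34.67469024658203, 65.58650207519531), 83.79488372802734)
```

View pics/w1.png

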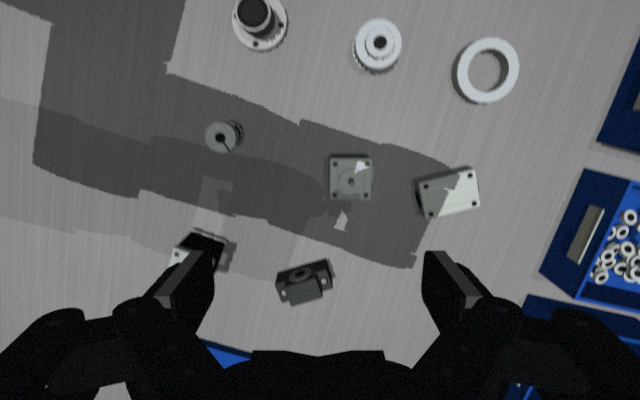

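The wrist view shows the short motor at (350,177), coupling (222,136), pulley (378,45), end block (306,283) and the long motor's edge at (200,250). I zoom in for the sockets.

```bash
python3 - <<'E'
import cv2,numpy as np
w=cv2.imread("pics/w1.png"); t=cv2.imread("pics/top0.png")
f=lambda a:np.clip(cv2.resize(a,(390,390),interpolation=cv2.INTER_CUBIC)*1.6,0,255).astype(np.uint8)
cv2.imwrite("pics/c2.png",np.hstack([f(w[145:210,318:383]),f(t[185:217,356:388])]))
E
```

```text
(no output)
```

View pics/c2.png

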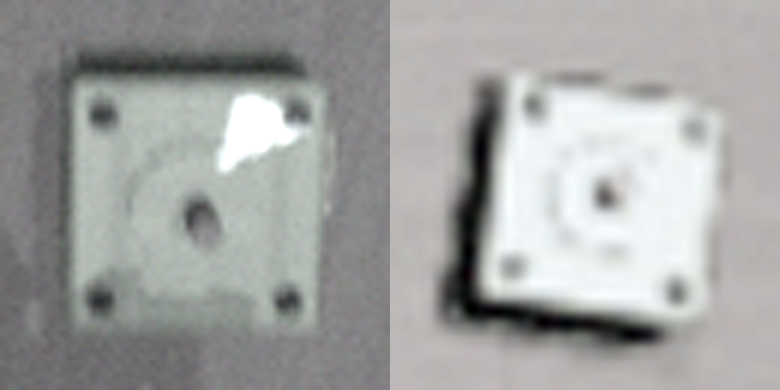

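Call:
carry_out --rows '[{"x": 0.0,"y": 0.0,"z": 0.0,"wx": 0.0,"wy": 0.0,"wz": 1.0,"jaw": -1.0},{"x": 0.0,"y": 0.0,"z": 0.0,"wx": 0.0,"wy": 0.0,"wz": 1.0,"jaw": -1.0},{"x": 0.0,"y": 0.0,"z": 0.0,"wx": 0.0,"wy": 0.0,"wz": 1.0,"jaw": -1.0},{"x": 0.0,"y": 0.0,"z": 0.0,"wx": 0.0,"wy": 0.0,"wz": 1.0,"jaw": -1.0},{"x": 0.0,"y": 0.0,"z": 0.0,"wx": 0.0,"wy": 0.0,"wz": 1.0,"jaw": -1.0}]'

```text
t: 2.12
tool_pos: [539.1, -2.9, 231.1]
tcp_rot: [-3.141, 0.0, 1.027]
wrist_force: [-0.0, -0.1, 0.1]
gripper_width: 85.2
grip_force: 0.0
```

```bash
python3 - <<'E'
from h import *
rel((572,-3.5,130,"14"),(572,-3.5,11,"14"))
E
```

```text
yaw 14.0 x 0.041 y 0.071 z 0.253  wx -0.000 wy 0.000 wz 0.997
yaw 14.0 x 0.041 y 0.071 z 0.550  wx -0.000 wy 0.000 wz 0.997
```

Call:
carry_out --rows '[{"x": 0.04,"y": 0.07,"z": 0.25,"wx": 0.0,"wy": 0.0,"wz": 1.0,"jaw": -1.0},{"x": 0.04,"y": 0.07,"z": 0.25,"wx": 0.0,"wy": 0.0,"wz": 1.0,"jaw": -1.0},{"x": 0.04,"y": 0.07,"z": 0.25,"wx": 0.0,"wy": 0.0,"wz": 1.0,"jaw": -1.0},{"x": 0.04,"y": 0.07,"z": 0.25,"wx": 0.0,"wy": 0.0,"wz": 1.0,"jaw": -1.0},{"x": 0.04,"y": 0.07,"z": 0.25,"wx": 0.0,"wy": 0.0,"wz": 1.0,"jaw": -1.0}]'

```text
t: 2.75
tool_pos: [571.4, -3.7, 131.1]
tcp_rot: [-3.142, 0.0, 0.245]
wrist_force: [-0.2, 0.6, 1.3]
gripper_width: 85.0
grip_force: 0.0
```

```bash
python3 - <<'E'
from h import *
s=sense();print(s["tool_pos"],s["tcp_rot"])
p,d,W=measure("wrist",{"short":(572,-3.5)},H,40)
cv2.imwrite("pics/w2.png",p[:,:,::-1])
rel((572,-3.5,11,"14"))
E
```

```text
[571.4001923   -3.73677128 131.12655567] [-3.14152561e+00  3.61522080e-04  2.44709758e-01]
short c [572.4  -2.4] sz [41.9 42.3] ang 14.1 z 41.2 mean [573.7  -2.1] low 552 [592.6   3.1]
yaw 14.0 x 0.001 y -0.000 z 0.301  wx 0.000 wy 0.000 wz 0.000
```

View pics/w2.png

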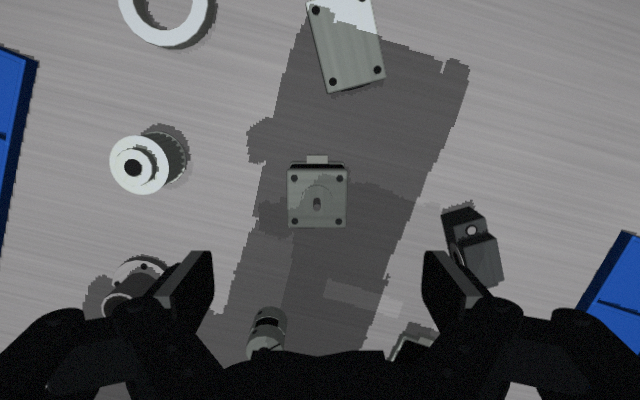

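The socket shows at (317,159) on the +x side, so the chosen grip on the y sides is right. Descending now.

Call:
carry_out --rows '[{"x": 0.002,"y": -0.002,"z": 0.15,"wx": 0.0,"wy": 0.0,"wz": 0.0,"jaw": -1.0},{"x": 0.002,"y": -0.002,"z": 0.25,"wx": 0.0,"wy": 0.0,"wz": 0.0,"jaw": -1.0},{"x": 0.002,"y": -0.002,"z": 0.308,"wx": 0.0,"wy": 0.0,"wz": 0.0,"jaw": -1.0},{"x": 0.002,"y": -0.002,"z": 0.308,"wx": 0.0,"wy": 0.0,"wz": 0.0,"jaw": -0.2},{"x": 0.002,"y": -0.002,"z": 0.308,"wx": 0.0,"wy": 0.0,"wz": 0.0,"jaw": 0.3}]' --grip_force 50

```text
t: 3.42
tool_pos: [572.7, -2.9, 9.2]
tcp_rot: [3.141, -0.001, 0.245]
wrist_force: [0.7, -0.3, 0.6]
gripper_width: 51.4
grip_force: 0.0
```

Call:
carry_out --rows '[{"x": 0.0,"y": 0.0,"z": 0.0,"wx": 0.0,"wy": 0.0,"wz": 0.0,"jaw": 0.5},{"x": 0.0,"y": 0.0,"z": 0.0,"wx": 0.0,"wy": 0.0,"wz": 0.0,"jaw": 0.5},{"x": 0.0,"y": 0.0,"z": 0.0,"wx": 0.0,"wy": 0.0,"wz": 0.0,"jaw": 0.5},{"x": 0.0,"y": 0.0,"z": 0.0,"wx": 0.0,"wy": 0.0,"wz": 0.0,"jaw": 0.5}]'

```text
t: 3.92
tool_pos: [573.0, -2.8, 9.6]
tcp_rot: [3.141, -0.002, 0.243]
wrist_force: [-0.7, 1.3, 7.5]
gripper_width: 41.1
grip_force: 52.1
```

Call:
carry_out --rows '[{"x": 0.0,"y": 0.0,"z": -0.06,"wx": 0.0,"wy": 0.0,"wz": 0.0,"jaw": 0.5},{"x": 0.0,"y": 0.0,"z": -0.18,"wx": 0.0,"wy": 0.0,"wz": 0.0,"jaw": 0.5},{"x": 0.0,"y": 0.0,"z": -0.27,"wx": 0.0,"wy": 0.0,"wz": 0.0,"jaw": 0.5},{"x": 0.0,"y": 0.0,"z": -0.28,"wx": 0.0,"wy": 0.0,"wz": 0.0,"jaw": 0.5}]'

```text
t: 4.42
tool_pos: [573.2, -2.9, 122.7]
tcp_rot: [3.14, -0.004, 0.243]
wrist_force: [-0.1, 0.1, -2.7]
gripper_width: 41.4
grip_force: 51.7
```

```bash
python3 - <<'E'
from h import *
s=sense();print(s["tool_pos"],s["wrist_force"])
rel((488,-299.5,120,"-5"))
E
```

```text
[573.19441378  -2.91927873 122.71798219] [-0.13632139  0.05239732 -2.73832615]
yaw -5.0 x -0.385 y 0.668 z 0.006  wx 0.001 wy -0.006 wz 0.421
```

Call:
carry_out --rows '[{"x": -0.06,"y": 0.1,"z": 0.0,"wx": 0.0,"wy": 0.0,"wz": 0.08,"jaw": 0.5},{"x": -0.14,"y": 0.24,"z": 0.0,"wx": 0.0,"wy": 0.0,"wz": 0.18,"jaw": 0.5},{"x": -0.22,"y": 0.38,"z": 0.0,"wx": 0.0,"wy": 0.0,"wz": 0.28,"jaw": 0.5},{"x": -0.3,"y": 0.52,"z": 0.0,"wx": 0.0,"wy": 0.0,"wz": 0.38,"jaw": 0.5},{"x": -0.36,"y": 0.62,"z": 0.0,"wx": 0.0,"wy": 0.0,"wz": 0.42,"jaw": 0.5}]'

```text
t: 5.05
tool_pos: [490.3, -279.9, 118.8]
tcp_rot: [-3.141, 0.002, -0.089]
wrist_force: [1.7, 0.4, -2.6]
gripper_width: 41.1
grip_force: 51.7
```

```bash
cat >>h.py <<'E'
def tray(n,g,rad=150):
    s=sense(); p,d=get_image(n); c,T=cam(n,s); W=cloud(c,T,d)
    m=cv2.inRange(cv2.cvtColor(p,cv2.COLOR_RGB2HSV),(100,110,25),(128,255,255))>0
    m&=(np.hypot(W[...,0]-g[0],W[...,1]-g[1])<rad)&(W[...,2]<18)&(W[...,2]>-8)
    w=m&(W[...,2]>8); print("tray",cv2.minAreaRect(W[m][:,:2].astype(np.float32)),m.sum(),"wall",cv2.minAreaRect(W[w][:,:2].astype(np.float32)))
    return p,W
E
python3 - <<'E'
from h import *
p,W=tray("wrist",(520,-302)); cv2.imwrite("pics/w3.png",p[:,:,::-1])
tray("top",(520,-302),100)
rel((488,-299.5,40,"-5"),(488,-299.5,13,"-5"))
E
```

```text
tray ((516.5567626953125, -304.3402099609375), (90.1099853515625, 157.68844604492188), 84.93769836425781) 21390 wall ((519.1190795898438, -302.76531982421875), (86.52030944824219, 150.4448699951172), 84.93769836425781)
tray ((518.55810546875, -301.9814147949219), (86.94359588623047, 151.48077392578125), 84.57640075683594) 1433 wall ((518.55810546875, -301.9814147949219), (86.94359588623047, 151.48077392578125), 84.57640075683594)
yaw -5.0 x -0.000 y 0.044 z 0.197  wx 0.000 wy 0.002 wz -0.006
yaw -5.0 x -0.000 y 0.044 z 0.264  wx 0.000 wy 0.002 wz -0.006
```

View pics/w3.png

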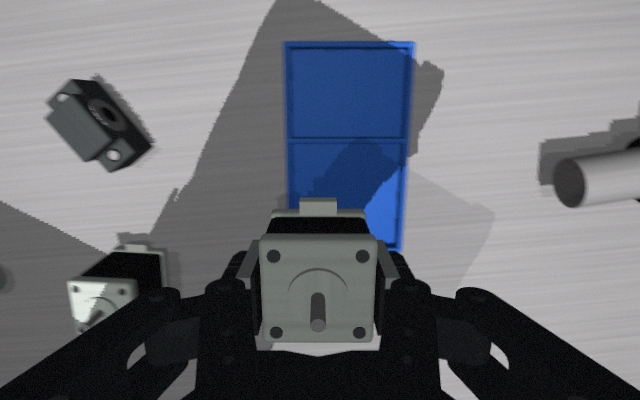

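The motor is held upright at (318,290). The tray's big bay is just below it, and the long motor's socket shows at (140,245) on its +x side. Lowering.

Call:
carry_out --rows '[{"x": -0.002,"y": 0.048,"z": 0.05,"wx": 0.0,"wy": 0.0,"wz": 0.0,"jaw": 0.5},{"x": -0.002,"y": 0.048,"z": 0.16,"wx": 0.0,"wy": 0.0,"wz": 0.0,"jaw": 0.5},{"x": -0.002,"y": 0.048,"z": 0.22,"wx": 0.0,"wy": 0.0,"wz": 0.0,"jaw": 0.5},{"x": -0.002,"y": 0.048,"z": 0.245,"wx": 0.0,"wy": 0.0,"wz": 0.0,"jaw": 0.5},{"x": -0.002,"y": 0.048,"z": 0.257,"wx": 0.0,"wy": 0.0,"wz": 0.0,"jaw": 0.5}]'

```text
t: 5.78
tool_pos: [489.3, -296.9, 16.9]
tcp_rot: [-3.141, 0.0, -0.087]
wrist_force: [0.4, -0.5, -3.5]
gripper_width: 41.5
grip_force: 51.9
```

Call:
carry_out --rows '[{"x": 0.0,"y": 0.005,"z": 0.005,"wx": 0.0,"wy": 0.0,"wz": 0.0,"jaw": 0.5},{"x": 0.0,"y": 0.005,"z": 0.007,"wx": 0.0,"wy": 0.0,"wz": 0.0,"jaw": 0.5},{"x": 0.0,"y": 0.005,"z": 0.009,"wx": 0.0,"wy": 0.0,"wz": 0.0,"jaw": 0.5},{"x": 0.0,"y": 0.005,"z": 0.009,"wx": 0.0,"wy": 0.0,"wz": 0.0,"jaw": 0.5}]'

```text
t: 6.28
tool_pos: [489.3, -299.2, 13.9]
tcp_rot: [3.141, -0.0, -0.087]
wrist_force: [-1.2, 1.0, -2.4]
gripper_width: 41.4
grip_force: 51.9
```

Call:
carry_out --rows '[{"x": 0.0,"y": 0.0,"z": 0.003,"wx": 0.0,"wy": 0.0,"wz": 0.0,"jaw": 0.5},{"x": 0.0,"y": 0.0,"z": 0.004,"wx": 0.0,"wy": 0.0,"wz": 0.0,"jaw": 0.5},{"x": 0.0,"y": 0.0,"z": 0.005,"wx": 0.0,"wy": 0.0,"wz": 0.0,"jaw": 0.5},{"x": 0.0,"y": 0.0,"z": 0.005,"wx": 0.0,"wy": 0.0,"wz": 0.0,"jaw": 0.5}]'

```text
t: 6.78
tool_pos: [489.3, -299.3, 12.6]
tcp_rot: [3.141, -0.0, -0.087]
wrist_force: [-5.0, 2.7, 10.5]
gripper_width: 41.2
grip_force: 53.8
```

Call:
carry_out --rows '[{"x": 0.0,"y": 0.0,"z": 0.0,"wx": 0.0,"wy": 0.0,"wz": 0.0,"jaw": -0.2},{"x": 0.0,"y": 0.0,"z": 0.0,"wx": 0.0,"wy": 0.0,"wz": 0.0,"jaw": -0.25},{"x": 0.0,"y": 0.0,"z": 0.0,"wx": 0.0,"wy": 0.0,"wz": 0.0,"jaw": -0.25},{"x": 0.0,"y": 0.0,"z": -0.1,"wx": 0.0,"wy": 0.0,"wz": 0.0,"jaw": -0.3},{"x": 0.0,"y": 0.0,"z": -0.25,"wx": 0.0,"wy": 0.0,"wz": 0.0,"jaw": -1.0}]'

```text
t: 7.4
tool_pos: [488.4, -298.6, 111.5]
tcp_rot: [-3.14, 0.003, -0.087]
wrist_force: [0.1, -0.2, 0.1]
gripper_width: 72.0
grip_force: 0.0
```

```bash
python3 - <<'E'
from h import *
s=sense();print(s["tool_pos"],s["tcp_rot"])
p,d,W=measure("wrist",{"shortT":(487,-299.5)},{"shortT":43},45)
rel((520,-80,170,"-10"),(563,121,170,"-10"))
E
```

```text
[ 488.35546738 -298.62403383  111.48185838] [-3.13980224e+00  2.99439676e-03 -8.73729770e-02]
shortT c [ 488.9 -298.8] sz [42.3 42.4] ang 85.0 z 44.2 mean [ 490.3 -298.9] low 6947 [ 493.6 -300.3]
yaw -10.0 x 0.023 y -0.556 z -0.127  wx 0.005 wy -0.010 wz 0.111
yaw -10.0 x 0.087 y -1.066 z -0.129  wx 0.005 wy -0.010 wz 0.111
```

Call:
carry_out --rows '[{"x": 0.02,"y": -0.14,"z": -0.07,"wx": 0.0,"wy": 0.0,"wz": 0.0,"jaw": -1.0},{"x": 0.04,"y": -0.3,"z": -0.1,"wx": 0.0,"wy": 0.0,"wz": 0.0,"jaw": -1.0},{"x": 0.06,"y": -0.45,"z": -0.1,"wx": 0.0,"wy": 0.0,"wz": 0.0,"jaw": -1.0},{"x": 0.08,"y": -0.6,"z": -0.1,"wx": 0.0,"wy": 0.0,"wz": 0.0,"jaw": -1.0},{"x": 0.09,"y": -0.75,"z": -0.1,"wx": 0.0,"wy": 0.0,"wz": 0.0,"jaw": -1.0}]'

```text
t: 8.07
tool_pos: [551.6, -1.4, 151.7]
tcp_rot: [3.142, -0.001, -0.087]
wrist_force: [1.0, 0.1, -0.4]
gripper_width: 85.3
grip_force: 0.0
```

```bash
python3 - <<'E'
from h import *
rel((562,122,130,"-5"))
E
```

```text
yaw -5.0 x -0.001 y -0.310 z 0.054  wx 0.000 wy -0.001 wz -0.000
```

Call:
carry_out --rows '[{"x": 0.0,"y": -0.15,"z": 0.02,"wx": 0.0,"wy": 0.0,"wz": 0.0,"jaw": -1.0},{"x": 0.0,"y": -0.27,"z": 0.05,"wx": 0.0,"wy": 0.0,"wz": 0.0,"jaw": -1.0},{"x": 0.0,"y": -0.31,"z": 0.05,"wx": 0.0,"wy": 0.0,"wz": 0.0,"jaw": -1.0},{"x": 0.0,"y": -0.31,"z": 0.05,"wx": 0.0,"wy": 0.0,"wz": 0.0,"jaw": -1.0}]'

```text
t: 8.57
tool_pos: [562.1, 120.4, 131.7]
tcp_rot: [3.141, -0.0, -0.086]
wrist_force: [0.5, -0.1, -0.8]
gripper_width: 85.3
grip_force: 0.0
```

```bash
python3 - <<'E'
from h import *
p,d,W=measure("wrist",{"pulley":(563,122),"wheel":(563,122)},{"pulley":42,"wheel":34},35)
rel((562.5,122,5,"-5"))
E
```

```text
pulley c [565.6 125.9] sz [28.5 27.8] ang 33.2 z 43.1 mean [565.4 123.8] low 321 [577.6 122.1]
wheel c [564.7 123.7] sz [41.5 41.5] ang 82.7 z 35.1 mean [566.3 123.5] low 232 [580.8 121. ]
yaw -5.0 x 0.000 y -0.006 z 0.317  wx 0.000 wy -0.000 wz 0.000
```

Call:
carry_out --rows '[{"x": 0.005,"y": -0.008,"z": 0.14,"wx": 0.0,"wy": 0.0,"wz": 0.0,"jaw": -1.0},{"x": 0.005,"y": -0.008,"z": 0.26,"wx": 0.0,"wy": 0.0,"wz": 0.0,"jaw": -1.0},{"x": 0.005,"y": -0.008,"z": 0.318,"wx": 0.0,"wy": 0.0,"wz": 0.0,"jaw": -1.0},{"x": 0.005,"y": -0.008,"z": 0.318,"wx": 0.0,"wy": 0.0,"wz": 0.0,"jaw": -0.2},{"x": 0.005,"y": -0.008,"z": 0.318,"wx": 0.0,"wy": 0.0,"wz": 0.0,"jaw": 0.0}]' --grip_force 30

```text
t: 9.25
tool_pos: [565.2, 122.3, 5.8]
tcp_rot: [-3.141, -0.002, -0.088]
wrist_force: [0.6, 0.2, 1.5]
gripper_width: 51.3
grip_force: 0.0
```

Call:
carry_out --rows '[{"x": 0.0,"y": 0.0,"z": 0.0,"wx": 0.0,"wy": 0.0,"wz": 0.0,"jaw": 0.4},{"x": 0.0,"y": 0.0,"z": 0.0,"wx": 0.0,"wy": 0.0,"wz": 0.0,"jaw": 0.4},{"x": 0.0,"y": 0.0,"z": 0.0,"wx": 0.0,"wy": 0.0,"wz": 0.0,"jaw": 0.4},{"x": 0.0,"y": 0.0,"z": 0.0,"wx": 0.0,"wy": 0.0,"wz": 0.0,"jaw": 0.4}]'

```text
t: 9.75
tool_pos: [565.3, 122.7, 6.2]
tcp_rot: [-3.142, -0.003, -0.087]
wrist_force: [-0.5, -4.5, 7.7]
gripper_width: 41.4
grip_force: 30.6
```

Call:
carry_out --rows '[{"x": 0.0,"y": 0.0,"z": -0.06,"wx": 0.0,"wy": 0.0,"wz": 0.0,"jaw": 0.4},{"x": 0.0,"y": 0.0,"z": -0.18,"wx": 0.0,"wy": 0.0,"wz": 0.0,"jaw": 0.4},{"x": 0.0,"y": 0.0,"z": -0.29,"wx": 0.0,"wy": 0.0,"wz": 0.0,"jaw": 0.4},{"x": 0.0,"y": 0.0,"z": -0.3,"wx": 0.0,"wy": 0.0,"wz": 0.0,"jaw": 0.4}]'

```text
t: 10.25
tool_pos: [566.0, 123.3, 128.4]
tcp_rot: [-3.14, -0.006, -0.087]
wrist_force: [0.1, 0.5, -1.7]
gripper_width: 41.5
grip_force: 30.7
```

```bash
python3 - <<'E'
from h import *
rel((562,-100,120,"-5"),(561,-306,120,"-5"))
E
```

```text
yaw -5.0 x 0.039 y 0.557 z 0.020  wx -0.002 wy -0.008 wz -0.000
yaw -5.0 x 0.081 y 1.070 z 0.020  wx -0.002 wy -0.008 wz -0.000
```

Call:
carry_out --rows '[{"x": 0.01,"y": 0.1,"z": 0.0,"wx": 0.0,"wy": -0.008,"wz": 0.0,"jaw": 0.4},{"x": 0.02,"y": 0.25,"z": 0.0,"wx": 0.0,"wy": -0.008,"wz": 0.0,"jaw": 0.4},{"x": 0.03,"y": 0.4,"z": 0.0,"wx": 0.0,"wy": -0.008,"wz": 0.0,"jaw": 0.4},{"x": 0.04,"y": 0.55,"z": 0.0,"wx": 0.0,"wy": -0.008,"wz": 0.0,"jaw": 0.4},{"x": 0.05,"y": 0.7,"z": 0.0,"wx": 0.0,"wy": -0.008,"wz": 0.0,"jaw": 0.4}]'

```text
t: 10.88
tool_pos: [559.1, -159.4, 124.0]
tcp_rot: [-3.141, 0.007, -0.087]
wrist_force: [-0.1, 0.0, -0.9]
gripper_width: 41.1
grip_force: 30.8
```

```bash
python3 - <<'E'
from h import *
rel((561,-306,120,"-5"),(561,-306,14,"-5"))
E
```

```text
yaw -5.0 x 0.037 y 0.365 z 0.010  wx -0.000 wy 0.009 wz -0.000
yaw -5.0 x 0.038 y 0.365 z 0.275  wx -0.000 wy 0.009 wz -0.000
```

Call:
carry_out --rows '[{"x": 0.015,"y": 0.15,"z": 0.0,"wx": 0.0,"wy": 0.008,"wz": 0.0,"jaw": 0.4},{"x": 0.03,"y": 0.28,"z": 0.0,"wx": 0.0,"wy": 0.008,"wz": 0.0,"jaw": 0.4},{"x": 0.036,"y": 0.365,"z": 0.04,"wx": 0.0,"wy": 0.008,"wz": 0.0,"jaw": 0.4},{"x": 0.036,"y": 0.365,"z": 0.14,"wx": 0.0,"wy": 0.008,"wz": 0.0,"jaw": 0.4},{"x": 0.036,"y": 0.365,"z": 0.22,"wx": 0.0,"wy": 0.008,"wz": 0.0,"jaw": 0.4}]'

```text
t: 11.5
tool_pos: [559.9, -304.4, 34.3]
tcp_rot: [-3.141, 0.001, -0.088]
wrist_force: [0.5, -0.1, -0.9]
gripper_width: 41.1
grip_force: 30.8
```

```bash
python3 - <<'E'
from h import *
p,d=get_image("wrist"); s=sense(); print(s["tool_pos"]); cv2.imwrite("pics/w4.png",p[:,:,::-1])
rel((561,-306,10,"-5"))
E
```

```text
[ 558.08003805 -302.95555919   30.27082425]
yaw -5.0 x 0.008 y 0.007 z 0.051  wx -0.004 wy 0.008 wz -0.001
```

View pics/w4.png

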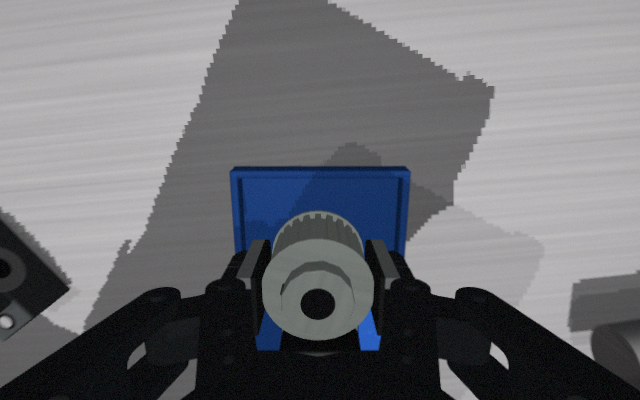

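The pulley is held at (318,290), centred across the small bay. Lowering the rest of the way.

Call:
carry_out --rows '[{"x": 0.006,"y": 0.005,"z": 0.02,"wx": 0.0,"wy": 0.005,"wz": 0.0,"jaw": 0.4},{"x": 0.006,"y": 0.005,"z": 0.035,"wx": 0.0,"wy": 0.005,"wz": 0.0,"jaw": 0.4},{"x": 0.006,"y": 0.005,"z": 0.042,"wx": 0.0,"wy": 0.005,"wz": 0.0,"jaw": 0.4},{"x": 0.006,"y": 0.005,"z": 0.042,"wx": 0.0,"wy": 0.005,"wz": 0.0,"jaw": 0.4}]'

```text
t: 12.05
tool_pos: [563.3, -306.5, 20.1]
tcp_rot: [3.141, -0.004, -0.087]
wrist_force: [0.0, -0.6, -0.7]
gripper_width: 41.5
grip_force: 30.8
```

Call:
carry_out --rows '[{"x": -0.004,"y": 0.0,"z": 0.012,"wx": 0.0,"wy": -0.005,"wz": 0.0,"jaw": 0.4},{"x": -0.004,"y": 0.0,"z": 0.02,"wx": 0.0,"wy": -0.005,"wz": 0.0,"jaw": 0.4},{"x": -0.004,"y": 0.0,"z": 0.025,"wx": 0.0,"wy": -0.005,"wz": 0.0,"jaw": 0.4},{"x": -0.004,"y": 0.0,"z": 0.026,"wx": 0.0,"wy": -0.005,"wz": 0.0,"jaw": 0.4}]'

```text
t: 12.55
tool_pos: [561.4, -306.3, 9.3]
tcp_rot: [-3.141, 0.0, -0.087]
wrist_force: [-2.1, 0.2, 4.0]
gripper_width: 40.7
grip_force: 31.1
```

Call:
carry_out --rows '[{"x": 0.0,"y": 0.0,"z": 0.0,"wx": 0.0,"wy": 0.0,"wz": 0.0,"jaw": -0.08},{"x": 0.0,"y": 0.0,"z": 0.0,"wx": 0.0,"wy": 0.0,"wz": 0.0,"jaw": -0.08},{"x": 0.0,"y": 0.0,"z": -0.02,"wx": 0.0,"wy": 0.0,"wz": 0.0,"jaw": -0.1},{"x": 0.0,"y": 0.0,"z": -0.1,"wx": 0.0,"wy": 0.0,"wz": 0.0,"jaw": -0.3},{"x": 0.0,"y": 0.0,"z": -0.25,"wx": 0.0,"wy": 0.0,"wz": 0.0,"jaw": -1.0}]'

```text
t: 13.18
tool_pos: [560.5, -305.7, 109.0]
tcp_rot: [-3.14, 0.003, -0.087]
wrist_force: [0.3, -0.1, 1.0]
gripper_width: 71.9
grip_force: 0.0
```

```bash
python3 - <<'E'
from h import *
s=sense();print(s["tool_pos"])
p,d,W=measure("wrist",{"hub":(561,-306),"wheel":(561,-306)},{"hub":45,"wheel":37},40)
rel((500,-190,200,"-8"),(437,-130,200,"-8"))
E
```

```text
[ 560.5499049  -305.70624601  108.99843691]
hub c [ 560.9 -305.5] sz [25.8 25.6] ang 61.1 z 46.1 mean [ 561.7 -305.8] low 5436 [ 566.4 -307. ]
wheel c [ 560.7 -305.9] sz [41.7 41.5] ang 38.2 z 38.1 mean [ 562.7 -306. ] low 5332 [ 566.4 -307. ]
yaw -8.0 x -0.184 y -0.279 z -0.206  wx 0.005 wy -0.011 wz 0.067
yaw -8.0 x -0.354 y -0.415 z -0.208  wx 0.005 wy -0.011 wz 0.067
```

Call:
carry_out --rows '[{"x": -0.05,"y": -0.06,"z": -0.1,"wx": 0.0,"wy": 0.0,"wz": 0.067,"jaw": -1.0},{"x": -0.14,"y": -0.16,"z": -0.18,"wx": 0.0,"wy": 0.0,"wz": 0.067,"jaw": -1.0},{"x": -0.24,"y": -0.27,"z": -0.18,"wx": 0.0,"wy": 0.0,"wz": 0.067,"jaw": -1.0},{"x": -0.34,"y": -0.39,"z": -0.18,"wx": 0.0,"wy": 0.0,"wz": 0.067,"jaw": -1.0},{"x": -0.352,"y": -0.415,"z": -0.16,"wx": 0.0,"wy": 0.0,"wz": 0.067,"jaw": -1.0}]'

```text
t: 13.85
tool_pos: [434.2, -126.6, 174.0]
tcp_rot: [3.141, -0.001, -0.138]
wrist_force: [1.3, -0.7, 0.1]
gripper_width: 85.6
grip_force: 0.0
```

```bash
python3 - <<'E'
from h import *
s=sense();print(s["tool_pos"],s["tcp_rot"])
p,d,W=measure("wrist",{"long":(438,-129)},H,40)
rel((438.5,-129,22,"-8.1"))
E
```

```text
[ 434.21008584 -126.63712626  174.01836009] [ 3.14146546e+00 -1.04195065e-03 -1.38375417e-01]
long c [ 437.  -128.5] sz [42.2 42.2] ang 82.0 z 61.2 mean [ 438.  -128.6] low 545 [ 457.7 -131.6]
yaw -8.1 x 0.010 y 0.004 z 0.377  wx -0.000 wy -0.000 wz 0.004
```

Call:
carry_out --rows '[{"x": 0.008,"y": 0.003,"z": 0.14,"wx": 0.0,"wy": 0.0,"wz": 0.004,"jaw": -1.0},{"x": 0.008,"y": 0.003,"z": 0.27,"wx": 0.0,"wy": 0.0,"wz": 0.004,"jaw": -1.0},{"x": 0.008,"y": 0.003,"z": 0.36,"wx": 0.0,"wy": 0.0,"wz": 0.004,"jaw": -1.0},{"x": 0.008,"y": 0.003,"z": 0.385,"wx": 0.0,"wy": 0.0,"wz": 0.004,"jaw": -0.6},{"x": 0.008,"y": 0.003,"z": 0.385,"wx": 0.0,"wy": 0.0,"wz": 0.004,"jaw": 0.0}]' --grip_force 60

```text
t: 14.52
tool_pos: [439.3, -130.9, 19.4]
tcp_rot: [3.142, -0.0, -0.143]
wrist_force: [-0.2, -0.6, 1.0]
gripper_width: 51.6
grip_force: 0.0
```

Call:
carry_out --rows '[{"x": 0.0,"y": 0.0,"z": 0.0,"wx": 0.0,"wy": 0.0,"wz": 0.0,"jaw": 0.4},{"x": 0.0,"y": 0.0,"z": 0.0,"wx": 0.0,"wy": 0.0,"wz": 0.0,"jaw": 0.4},{"x": 0.0,"y": 0.0,"z": 0.0,"wx": 0.0,"wy": 0.0,"wz": 0.0,"jaw": 0.4},{"x": 0.0,"y": 0.0,"z": 0.0,"wx": 0.0,"wy": 0.0,"wz": 0.0,"jaw": 0.4}]'

```text
t: 15.02
tool_pos: [439.6, -130.7, 20.4]
tcp_rot: [3.141, -0.002, -0.143]
wrist_force: [-0.8, -1.0, 8.3]
gripper_width: 41.4
grip_force: 61.9
```

Call:
carry_out --rows '[{"x": 0.0,"y": 0.0,"z": -0.06,"wx": 0.0,"wy": 0.0,"wz": 0.0,"jaw": 0.4},{"x": 0.0,"y": 0.0,"z": -0.18,"wx": 0.0,"wy": 0.0,"wz": 0.0,"jaw": 0.4},{"x": 0.0,"y": 0.0,"z": -0.28,"wx": 0.0,"wy": 0.0,"wz": 0.0,"jaw": 0.4},{"x": 0.0,"y": 0.0,"z": -0.3,"wx": 0.0,"wy": 0.0,"wz": 0.0,"jaw": 0.4}]'

```text
t: 15.52
tool_pos: [439.6, -130.6, 141.4]
tcp_rot: [3.141, -0.004, -0.143]
wrist_force: [0.6, 0.2, -4.5]
gripper_width: 41.3
grip_force: 62.7
```

```bash
python3 - <<'E'
from h import *
tray("top",(516,285),150)
rel((445,80,140,"-9.3"),(453,295,140,"-9.3"))
E
```

```text
tray ((515.5848388671875, 283.90582275390625), (93.27207946777344, 216.0291748046875), 80.7248306274414) 3092 wall ((515.380615234375, 281.84698486328125), (89.14237976074219, 215.7686004638672), 80.7248306274414)
yaw -9.3 x -0.061 y -0.523 z 0.001  wx 0.001 wy -0.004 wz 0.025
yaw -9.3 x -0.118 y -1.058 z 0.001  wx 0.001 wy -0.004 wz 0.025
```

Call:
carry_out --rows '[{"x": -0.01,"y": -0.1,"z": 0.0,"wx": 0.0,"wy": 0.0,"wz": 0.025,"jaw": 0.4},{"x": -0.03,"y": -0.25,"z": 0.0,"wx": 0.0,"wy": 0.0,"wz": 0.025,"jaw": 0.4},{"x": -0.04,"y": -0.4,"z": 0.0,"wx": 0.0,"wy": 0.0,"wz": 0.025,"jaw": 0.4},{"x": -0.06,"y": -0.55,"z": 0.0,"wx": 0.0,"wy": 0.0,"wz": 0.025,"jaw": 0.4},{"x": -0.08,"y": -0.7,"z": 0.0,"wx": 0.0,"wy": 0.0,"wz": 0.025,"jaw": 0.4}]'

```text
t: 16.2
tool_pos: [446.0, 153.2, 137.6]
tcp_rot: [3.141, 0.002, -0.163]
wrist_force: [1.8, -0.5, -4.4]
gripper_width: 41.2
grip_force: 62.9
```

```bash
python3 - <<'E'
from h import *
rel((453,293.5,135,"-9.3"))
E
```

```text
yaw -9.3 x -0.039 y -0.349 z 0.006  wx 0.001 wy 0.003 wz -0.001
```

Call:
carry_out --rows '[{"x": -0.015,"y": -0.14,"z": 0.0,"wx": 0.0,"wy": 0.0,"wz": 0.0,"jaw": 0.4},{"x": -0.03,"y": -0.26,"z": 0.0,"wx": 0.0,"wy": 0.0,"wz": 0.0,"jaw": 0.4},{"x": -0.039,"y": -0.34,"z": 0.0,"wx": 0.0,"wy": 0.0,"wz": 0.0,"jaw": 0.4},{"x": -0.039,"y": -0.345,"z": 0.0,"wx": 0.0,"wy": 0.0,"wz": 0.0,"jaw": 0.4}]'

```text
t: 16.7
tool_pos: [452.9, 291.4, 137.1]
tcp_rot: [3.14, 0.002, -0.16]
wrist_force: [0.5, -0.4, -4.7]
gripper_width: 41.0
grip_force: 63.1
```

```bash
python3 - <<'E'
from h import *
s=sense();print(s["tool_pos"])
p,W=tray("wrist",(516,283),150); cv2.imwrite("pics/w5.png",p[:,:,::-1])
rel((453,293.5,30,"-9.3"))
E
```

```text
[452.93046923 291.41099297 137.11494198]
tray ((500.51336669921875, 287.0439758300781), (91.26302337646484, 180.2222137451172), 81.14392852783203) 24541 wall ((499.4471740722656, 287.59814453125), (87.9088363647461, 178.421142578125), 80.81685638427734)
yaw -9.3 x -0.001 y -0.008 z 0.268  wx 0.002 wy 0.003 wz 0.002
```

View pics/w5.png

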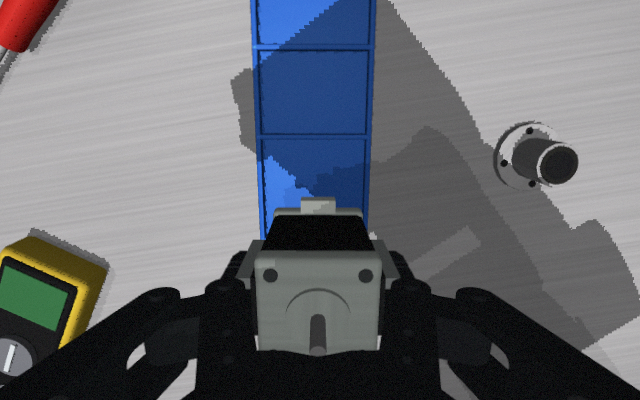

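The motor is held at (318,300) over the big bay, with the divider at (313,135) and the bearing clear at (540,155). Lowering.

Call:
carry_out --rows '[{"x": -0.001,"y": -0.009,"z": 0.06,"wx": 0.0,"wy": 0.0,"wz": 0.0,"jaw": 0.4},{"x": -0.001,"y": -0.009,"z": 0.17,"wx": 0.0,"wy": 0.0,"wz": 0.0,"jaw": 0.4},{"x": -0.001,"y": -0.009,"z": 0.24,"wx": 0.0,"wy": 0.0,"wz": 0.0,"jaw": 0.4},{"x": -0.001,"y": -0.009,"z": 0.265,"wx": 0.0,"wy": 0.0,"wz": 0.0,"jaw": 0.4},{"x": -0.001,"y": -0.009,"z": 0.27,"wx": 0.0,"wy": 0.0,"wz": 0.0,"jaw": 0.4}]'

```text
t: 17.38
tool_pos: [454.2, 293.1, 31.0]
tcp_rot: [3.141, 0.001, -0.163]
wrist_force: [0.9, -0.8, -3.8]
gripper_width: 41.5
grip_force: 62.9
```

```bash
python3 - <<'E'
from h import *
s=sense();print(s["tool_pos"])
rel((453.3,295,23,"-9.3"))
E
```

```text
[454.15739197 293.13224768  30.95552728]
yaw -9.3 x -0.003 y -0.004 z 0.020  wx 0.001 wy 0.001 wz -0.001
```

Call:
carry_out --rows '[{"x": -0.002,"y": -0.003,"z": 0.009,"wx": 0.0,"wy": 0.0,"wz": 0.0,"jaw": 0.4},{"x": -0.002,"y": -0.003,"z": 0.014,"wx": 0.0,"wy": 0.0,"wz": 0.0,"jaw": 0.4},{"x": -0.002,"y": -0.003,"z": 0.018,"wx": 0.0,"wy": 0.0,"wz": 0.0,"jaw": 0.4},{"x": -0.002,"y": -0.003,"z": 0.018,"wx": 0.0,"wy": 0.0,"wz": 0.0,"jaw": 0.4}]'

```text
t: 17.88
tool_pos: [453.6, 295.1, 24.1]
tcp_rot: [-3.142, -0.0, -0.163]
wrist_force: [-0.0, -0.3, -4.1]
gripper_width: 41.2
grip_force: 62.9
```

Call:
carry_out --rows '[{"x": 0.0,"y": 0.0,"z": 0.001,"wx": 0.0,"wy": 0.0,"wz": 0.0,"jaw": 0.4},{"x": 0.0,"y": 0.0,"z": 0.002,"wx": 0.0,"wy": 0.0,"wz": 0.0,"jaw": 0.4},{"x": 0.0,"y": 0.0,"z": 0.003,"wx": 0.0,"wy": 0.0,"wz": 0.0,"jaw": 0.4},{"x": 0.0,"y": 0.0,"z": 0.003,"wx": 0.0,"wy": 0.0,"wz": 0.0,"jaw": 0.4}]'

```text
t: 18.38
tool_pos: [453.6, 295.1, 23.4]
tcp_rot: [-3.141, -0.0, -0.163]
wrist_force: [-4.1, -1.6, 6.1]
gripper_width: 41.5
grip_force: 64.5
```

Contact is made. Releasing, then on to the coupling.

Call:
carry_out --rows '[{"x": 0.0,"y": 0.0,"z": 0.0,"wx": 0.0,"wy": 0.0,"wz": 0.0,"jaw": -0.2},{"x": 0.0,"y": 0.0,"z": 0.0,"wx": 0.0,"wy": 0.0,"wz": 0.0,"jaw": -0.25},{"x": 0.0,"y": 0.0,"z": 0.0,"wx": 0.0,"wy": 0.0,"wz": 0.0,"jaw": -0.25},{"x": 0.0,"y": 0.0,"z": -0.12,"wx": 0.0,"wy": 0.0,"wz": 0.0,"jaw": -0.3},{"x": 0.0,"y": 0.0,"z": -0.27,"wx": 0.0,"wy": 0.0,"wz": 0.0,"jaw": -1.0}]'

```text
t: 19.0
tool_pos: [453.0, 294.7, 131.2]
tcp_rot: [3.14, 0.002, -0.163]
wrist_force: [1.0, 0.6, -0.4]
gripper_width: 71.8
grip_force: 0.0
```

```bash
python3 - <<'E'
from h import *
s=sense();print(s["tool_pos"])
p,d,W=measure("wrist",{"longT":(453,295)},{"longT":63},40)
tray("wrist",(516,284),150)
rel((442.5,7.5,135,"-9.3"))
E
```

```text
[452.95309201 294.67019939 131.21288519]
longT c [450.6 296. ] sz [42.3 42.3] ang 80.2 z 64.2 mean [452.2 295.8] low 4121 [467.4 292.1]
tray ((501.8516540527344, 288.234619140625), (89.69269561767578, 186.9361572265625), 80.64512634277344) 23286 wall ((500.79791259765625, 287.67529296875), (88.02957153320312, 184.2047119140625), 80.7803955078125)
yaw -9.3 x 0.083 y 0.718 z 0.000  wx -0.007 wy -0.010 wz -0.000
```

Call:
carry_out --rows '[{"x": 0.015,"y": 0.14,"z": 0.0,"wx": 0.0,"wy": 0.0,"wz": 0.0,"jaw": -1.0},{"x": 0.033,"y": 0.29,"z": 0.0,"wx": 0.0,"wy": 0.0,"wz": 0.0,"jaw": -1.0},{"x": 0.05,"y": 0.44,"z": 0.0,"wx": 0.0,"wy": 0.0,"wz": 0.0,"jaw": -1.0},{"x": 0.068,"y": 0.59,"z": 0.0,"wx": 0.0,"wy": 0.0,"wz": 0.0,"jaw": -1.0},{"x": 0.083,"y": 0.715,"z": 0.0,"wx": 0.0,"wy": 0.0,"wz": 0.0,"jaw": -1.0}]'

```text
t: 19.73
tool_pos: [439.5, 5.4, 130.6]
tcp_rot: [3.142, -0.0, -0.163]
wrist_force: [0.4, -0.2, 0.1]
gripper_width: 85.4
grip_force: 0.0
```

Call:
carry_out --rows '[{"x": 0.0,"y": 0.0,"z": 0.0,"wx": 0.0,"wy": 0.0,"wz": 0.0,"jaw": -1.0},{"x": 0.0,"y": 0.0,"z": 0.0,"wx": 0.0,"wy": 0.0,"wz": 0.0,"jaw": -1.0}]'

```text
t: 19.98
tool_pos: [439.9, 7.7, 130.6]
tcp_rot: [-3.141, 0.0, -0.163]
wrist_force: [-0.1, 1.3, -0.3]
gripper_width: 85.3
grip_force: 0.0
```

```bash
python3 - <<'E'
from h import *
s=sense();print(s["tool_pos"],s["tcp_rot"])
p,d,W=measure("wrist",{"coup":(443,7)},H,35)
rel((443,7,8,"-9.3"))
E
```

```text
[439.91685529   7.72211198 130.58577792] [-3.14146661e+00  3.12379266e-04 -1.63262046e-01]
coup c [442.    7.6] sz [29.4 29. ] ang 32.2 z 43.1 mean [442.8   7.6] low 290 [453.7   6. ]
yaw -9.3 x 0.008 y 0.002 z 0.307  wx -0.000 wy 0.000 wz 0.000
```

Call:
carry_out --rows '[{"x": 0.007,"y": 0.001,"z": 0.14,"wx": 0.0,"wy": 0.0,"wz": 0.0,"jaw": -1.0},{"x": 0.007,"y": 0.001,"z": 0.26,"wx": 0.0,"wy": 0.0,"wz": 0.0,"jaw": -1.0},{"x": 0.007,"y": 0.001,"z": 0.309,"wx": 0.0,"wy": 0.0,"wz": 0.0,"jaw": -0.8},{"x": 0.007,"y": 0.001,"z": 0.309,"wx": 0.0,"wy": 0.0,"wz": 0.0,"jaw": -0.2},{"x": 0.007,"y": 0.001,"z": 0.309,"wx": 0.0,"wy": 0.0,"wz": 0.0,"jaw": 0.2}]' --grip_force 30

```text
t: 20.65
tool_pos: [443.2, 7.2, 7.9]
tcp_rot: [-3.142, -0.001, -0.162]
wrist_force: [-0.9, -0.0, 0.6]
gripper_width: 41.3
grip_force: 0.0
```

Call:
carry_out --rows '[{"x": 0.0,"y": 0.0,"z": 0.0,"wx": 0.0,"wy": 0.0,"wz": 0.0,"jaw": 0.6},{"x": 0.0,"y": 0.0,"z": 0.0,"wx": 0.0,"wy": 0.0,"wz": 0.0,"jaw": 0.6},{"x": 0.0,"y": 0.0,"z": 0.0,"wx": 0.0,"wy": 0.0,"wz": 0.0,"jaw": 0.6},{"x": 0.0,"y": 0.0,"z": 0.0,"wx": 0.0,"wy": 0.0,"wz": 0.0,"jaw": 0.6},{"x": 0.0,"y": 0.0,"z": 0.0,"wx": 0.0,"wy": 0.0,"wz": 0.0,"jaw": 0.6}]'

```text
t: 21.28
tool_pos: [443.4, 6.8, 8.3]
tcp_rot: [-3.141, -0.002, -0.163]
wrist_force: [-2.0, 5.2, 7.8]
gripper_width: 29.1
grip_force: 29.5
```

Call:
carry_out --rows '[{"x": 0.0,"y": 0.0,"z": -0.06,"wx": 0.0,"wy": 0.0,"wz": 0.0,"jaw": 0.6},{"x": 0.0,"y": 0.0,"z": -0.18,"wx": 0.0,"wy": 0.0,"wz": 0.0,"jaw": 0.6},{"x": 0.0,"y": 0.0,"z": -0.29,"wx": 0.0,"wy": 0.0,"wz": 0.0,"jaw": 0.6},{"x": 0.0,"y": 0.0,"z": -0.32,"wx": 0.0,"wy": 0.0,"wz": 0.0,"jaw": 0.6}]'

```text
t: 21.78
tool_pos: [443.9, 6.5, 138.0]
tcp_rot: [-3.141, -0.005, -0.163]
wrist_force: [-0.3, 0.2, -0.6]
gripper_width: 29.3
grip_force: 29.8
```

```bash
python3 - <<'E'
from h import *
rel((526.3,283.2,136,"-9.3"))
E
```

```text
yaw -9.3 x 0.091 y -0.716 z 0.006  wx -0.000 wy -0.007 wz -0.000
```

Call:
carry_out --rows '[{"x": 0.013,"y": -0.1,"z": 0.0,"wx": 0.0,"wy": 0.0,"wz": 0.0,"jaw": 0.6},{"x": 0.032,"y": -0.25,"z": 0.0,"wx": 0.0,"wy": 0.0,"wz": 0.0,"jaw": 0.6},{"x": 0.051,"y": -0.4,"z": 0.0,"wx": 0.0,"wy": 0.0,"wz": 0.0,"jaw": 0.6},{"x": 0.07,"y": -0.55,"z": 0.0,"wx": 0.0,"wy": 0.0,"wz": 0.0,"jaw": 0.6},{"x": 0.087,"y": -0.69,"z": 0.0,"wx": 0.0,"wy": 0.0,"wz": 0.0,"jaw": 0.6}]'

```text
t: 22.4
tool_pos: [521.7, 275.3, 134.6]
tcp_rot: [3.141, 0.0, -0.162]
wrist_force: [1.5, -1.1, 0.3]
gripper_width: 29.0
grip_force: 29.9
```

Call:
carry_out --rows '[{"x": 0.004,"y": -0.026,"z": 0.0,"wx": 0.0,"wy": 0.0,"wz": 0.0,"jaw": 0.6},{"x": 0.004,"y": -0.026,"z": 0.0,"wx": 0.0,"wy": 0.0,"wz": 0.0,"jaw": 0.6},{"x": 0.004,"y": -0.026,"z": 0.0,"wx": 0.0,"wy": 0.0,"wz": 0.0,"jaw": 0.6}]'

```text
t: 22.78
tool_pos: [524.7, 281.9, 135.0]
tcp_rot: [3.141, 0.001, -0.164]
wrist_force: [0.6, 0.3, -0.7]
gripper_width: 29.2
grip_force: 30.0
```

```bash
python3 - <<'E'
from h import *
s=sense();print(s["tool_pos"],s["tcp_rot"])
p,W=tray("wrist",(516,284),150); cv2.imwrite("pics/w6.png",p[:,:,::-1])
rel((526.4,283.5,20,"-9.3"))
E
```

```text
[524.66741883 281.94397692 134.95057519] [ 3.14088560e+00  7.05747482e-04 -1.63815805e-01]
tray ((516.4661254882812, 284.85595703125), (88.0804443359375, 216.88291931152344), 80.71231079101562) 20577 wall ((515.8447265625, 284.95758056640625), (88.0804443359375, 215.62376403808594), 80.71231079101562)
yaw -9.3 x 0.003 y -0.005 z 0.288  wx 0.001 wy 0.001 wz -0.002
```

View pics/w6.png

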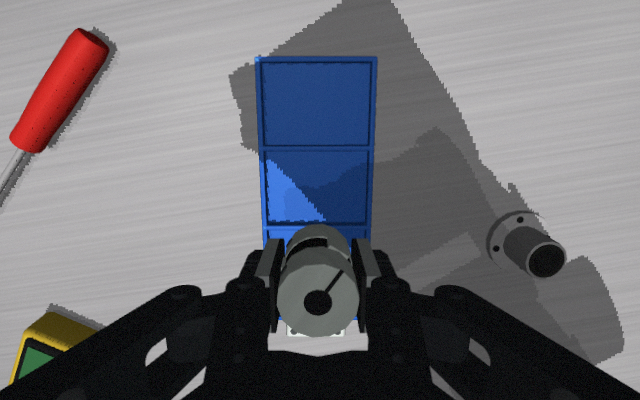

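The coupling is held at (318,290) over the middle bay. The whole tray shows, from (257,58) at its far corner down past the held part, and its centre is confirmed. Lowering.

Call:
carry_out --rows '[{"x": 0.002,"y": -0.004,"z": 0.06,"wx": 0.0,"wy": 0.0,"wz": 0.0,"jaw": 0.6},{"x": 0.002,"y": -0.004,"z": 0.18,"wx": 0.0,"wy": 0.0,"wz": 0.0,"jaw": 0.6},{"x": 0.002,"y": -0.004,"z": 0.26,"wx": 0.0,"wy": 0.0,"wz": 0.0,"jaw": 0.6},{"x": 0.002,"y": -0.004,"z": 0.285,"wx": 0.0,"wy": 0.0,"wz": 0.0,"jaw": 0.6},{"x": 0.002,"y": -0.004,"z": 0.288,"wx": 0.0,"wy": 0.0,"wz": 0.0,"jaw": 0.6}]'

```text
t: 23.45
tool_pos: [526.3, 284.3, 20.4]
tcp_rot: [-3.142, -0.0, -0.163]
wrist_force: [0.3, -1.0, -0.3]
gripper_width: 29.3
grip_force: 30.0
```

Call:
carry_out --rows '[{"x": 0.0,"y": 0.0,"z": 0.008,"wx": 0.0,"wy": 0.0,"wz": 0.0,"jaw": 0.6},{"x": 0.0,"y": 0.0,"z": 0.013,"wx": 0.0,"wy": 0.0,"wz": 0.0,"jaw": 0.6},{"x": 0.0,"y": 0.0,"z": 0.016,"wx": 0.0,"wy": 0.0,"wz": 0.0,"jaw": 0.6},{"x": 0.0,"y": 0.0,"z": 0.016,"wx": 0.0,"wy": 0.0,"wz": 0.0,"jaw": 0.6}]'

```text
t: 23.95
tool_pos: [526.1, 284.8, 13.7]
tcp_rot: [-3.142, -0.0, -0.163]
wrist_force: [-0.6, 0.0, -0.7]
gripper_width: 29.0
grip_force: 30.0
```

Call:
carry_out --rows '[{"x": 0.0,"y": 0.0,"z": 0.003,"wx": 0.0,"wy": 0.0,"wz": 0.0,"jaw": 0.6},{"x": 0.0,"y": 0.0,"z": 0.005,"wx": 0.0,"wy": 0.0,"wz": 0.0,"jaw": 0.6},{"x": 0.0,"y": 0.0,"z": 0.007,"wx": 0.0,"wy": 0.0,"wz": 0.0,"jaw": 0.6},{"x": 0.0,"y": 0.0,"z": 0.007,"wx": 0.0,"wy": 0.0,"wz": 0.0,"jaw": 0.6}]'

```text
t: 24.45
tool_pos: [526.1, 284.8, 11.4]
tcp_rot: [3.142, -0.0, -0.163]
wrist_force: [-2.6, -0.7, 6.9]
gripper_width: 29.3
grip_force: 30.8
```

Call:
carry_out --rows '[{"x": 0.0,"y": 0.0,"z": 0.0,"wx": 0.0,"wy": 0.0,"wz": 0.0,"jaw": 0.05},{"x": 0.0,"y": 0.0,"z": 0.0,"wx": 0.0,"wy": 0.0,"wz": 0.0,"jaw": 0.05},{"x": 0.0,"y": 0.0,"z": -0.02,"wx": 0.0,"wy": 0.0,"wz": 0.0,"jaw": 0.05},{"x": 0.0,"y": 0.0,"z": -0.12,"wx": 0.0,"wy": 0.0,"wz": 0.0,"jaw": -0.2},{"x": 0.0,"y": 0.0,"z": -0.27,"wx": 0.0,"wy": 0.0,"wz": 0.0,"jaw": -1.0}]'

```text
t: 25.08
tool_pos: [525.2, 284.3, 119.2]
tcp_rot: [3.14, 0.002, -0.163]
wrist_force: [0.6, -0.1, 0.1]
gripper_width: 67.8
grip_force: 0.0
```

```bash
python3 - <<'E'
from h import *
s=sense();print(s["tool_pos"])
p,d,W=measure("wrist",{"coupT":(526,284)},{"coupT":45},30)
rel((556,-132,140,"30"))
E
```

```text
[525.22576834 284.33199582 119.18539076]
coupT c [524.8 285.4] sz [29.  29.6] ang 72.1 z 46.1 mean [525.5 285.3] low 2913 [533.6 282.2]
yaw 30.0 x 0.236 y 1.020 z -0.033  wx -0.003 wy -0.012 wz -0.874
```

Call:
carry_out --rows '[{"x": 0.035,"y": 0.15,"z": -0.04,"wx": 0.0,"wy": 0.0,"wz": -0.2,"jaw": -1.0},{"x": 0.07,"y": 0.3,"z": -0.04,"wx": 0.0,"wy": 0.0,"wz": -0.4,"jaw": -1.0},{"x": 0.105,"y": 0.45,"z": -0.04,"wx": 0.0,"wy": 0.0,"wz": -0.6,"jaw": -1.0},{"x": 0.14,"y": 0.6,"z": -0.04,"wx": 0.0,"wy": 0.0,"wz": -0.8,"jaw": -1.0},{"x": 0.17,"y": 0.75,"z": -0.04,"wx": 0.0,"wy": 0.0,"wz": -0.88,"jaw": -1.0}]'

```text
t: 25.75
tool_pos: [544.6, -24.3, 135.4]
tcp_rot: [3.141, -0.001, 0.532]
wrist_force: [0.4, 0.4, 0.5]
gripper_width: 85.4
grip_force: 0.0
```

```bash
python3 - <<'E'
from h import *
rel((555.5,-132,135,"30.4"))
E
```

```text
yaw 30.4 x -0.113 y 0.246 z 0.001  wx 0.001 wy -0.001 wz 0.002
```

Call:
carry_out --rows '[{"x": -0.06,"y": 0.13,"z": 0.0,"wx": 0.0,"wy": 0.0,"wz": 0.0,"jaw": -1.0},{"x": -0.113,"y": 0.24,"z": 0.0,"wx": 0.0,"wy": 0.0,"wz": 0.0,"jaw": -1.0},{"x": -0.113,"y": 0.24,"z": 0.0,"wx": 0.0,"wy": 0.0,"wz": 0.0,"jaw": -1.0},{"x": -0.113,"y": 0.24,"z": 0.0,"wx": 0.0,"wy": 0.0,"wz": 0.0,"jaw": -1.0}]'

```text
t: 26.25
tool_pos: [553.8, -127.6, 134.9]
tcp_rot: [-3.141, -0.0, 0.528]
wrist_force: [-0.1, 0.7, -0.7]
gripper_width: 85.5
grip_force: 0.0
```

```bash
python3 - <<'E'
from h import *
s=sense();print(s["tool_pos"],s["tcp_rot"])
p,d,W=measure("wrist",{"end":(555.5,-132),"foot":(555.5,-132)},{"end":43,"foot":30},40)
rel((555.5,-132,10,"30.4"))
E
```

```text
[ 553.786662   -127.57309619  134.8998252 ] [-3.14136355e+00 -9.88710082e-05  5.28135896e-01]
end c [ 555.2 -132.6] sz [36.2 25.7] ang 31.4 z 44.0 mean [ 556. -132.] low 1111 [ 564.5 -126.7]
foot c [ 555.1 -132.4] sz [60.2 27. ] ang 32.1 z 31.2 mean [ 562.4 -128. ] low 122 [ 578.6 -118.6]
yaw 30.4 x -0.003 y 0.013 z 0.312  wx -0.000 wy 0.000 wz -0.002
```

Call:
carry_out --rows '[{"x": -0.003,"y": 0.014,"z": 0.14,"wx": 0.0,"wy": 0.0,"wz": -0.025,"jaw": -1.0},{"x": -0.003,"y": 0.014,"z": 0.26,"wx": 0.0,"wy": 0.0,"wz": -0.025,"jaw": -1.0},{"x": -0.003,"y": 0.014,"z": 0.31,"wx": 0.0,"wy": 0.0,"wz": -0.025,"jaw": -0.8},{"x": -0.003,"y": 0.014,"z": 0.31,"wx": 0.0,"wy": 0.0,"wz": -0.025,"jaw": -0.2},{"x": -0.003,"y": 0.014,"z": 0.31,"wx": 0.0,"wy": 0.0,"wz": -0.025,"jaw": 0.2}]' --grip_force 55

```text
t: 26.92
tool_pos: [556.8, -133.4, 12.6]
tcp_rot: [3.14, -0.002, 0.549]
wrist_force: [0.6, -0.1, -0.8]
gripper_width: 41.8
grip_force: 0.0
```

Call:
carry_out --rows '[{"x": 0.0,"y": 0.0,"z": 0.0,"wx": 0.0,"wy": 0.0,"wz": 0.0,"jaw": 0.35},{"x": 0.0,"y": 0.0,"z": 0.0,"wx": 0.0,"wy": 0.0,"wz": 0.0,"jaw": 0.7},{"x": 0.0,"y": 0.0,"z": 0.0,"wx": 0.0,"wy": 0.0,"wz": 0.0,"jaw": 0.7},{"x": 0.0,"y": 0.0,"z": 0.0,"wx": 0.0,"wy": 0.0,"wz": 0.0,"jaw": 0.7},{"x": 0.0,"y": 0.0,"z": 0.0,"wx": 0.0,"wy": 0.0,"wz": 0.0,"jaw": 0.7}]'

```text
t: 27.55
tool_pos: [556.6, -133.6, 12.4]
tcp_rot: [3.14, -0.002, 0.548]
wrist_force: [-1.1, 1.9, 7.7]
gripper_width: 23.8
grip_force: 55.1
```

Call:
carry_out --rows '[{"x": 0.0,"y": 0.0,"z": -0.06,"wx": 0.0,"wy": 0.0,"wz": 0.0,"jaw": 0.7},{"x": 0.0,"y": 0.0,"z": -0.18,"wx": 0.0,"wy": 0.0,"wz": 0.0,"jaw": 0.7},{"x": 0.0,"y": 0.0,"z": -0.3,"wx": 0.0,"wy": 0.0,"wz": 0.0,"jaw": 0.7},{"x": 0.0,"y": 0.0,"z": -0.32,"wx": 0.0,"wy": 0.0,"wz": 0.0,"jaw": 0.7}]'

```text
t: 28.05
tool_pos: [557.1, -133.9, 142.4]
tcp_rot: [3.137, -0.004, 0.548]
wrist_force: [-0.9, 0.5, -3.7]
gripper_width: 24.1
grip_force: 54.8
```

```bash
python3 - <<'E'
from h import *
rel((570,80,137,"60"),(589.2,273,137,"80.7"))
E
```

```text
yaw 60.0 x 0.306 y -0.440 z 0.013  wx 0.007 wy -0.003 wz -0.636
yaw 80.7 x 0.598 y -0.827 z 0.012  wx 0.007 wy -0.002 wz -1.096
```

Call:
carry_out --rows '[{"x": 0.07,"y": -0.1,"z": 0.0,"wx": 0.0,"wy": 0.0,"wz": -0.15,"jaw": 0.7},{"x": 0.16,"y": -0.22,"z": 0.0,"wx": 0.0,"wy": 0.0,"wz": -0.36,"jaw": 0.7},{"x": 0.24,"y": -0.34,"z": 0.0,"wx": 0.0,"wy": 0.0,"wz": -0.57,"jaw": 0.7},{"x": 0.33,"y": -0.46,"z": 0.0,"wx": 0.0,"wy": 0.0,"wz": -0.78,"jaw": 0.7},{"x": 0.41,"y": -0.57,"z": 0.0,"wx": 0.0,"wy": 0.0,"wz": -0.95,"jaw": 0.7}]'

```text
t: 28.68
tool_pos: [576.2, 148.6, 137.9]
tcp_rot: [-3.14, 0.001, 1.299]
wrist_force: [0.4, 0.7, -3.3]
gripper_width: 24.4
grip_force: 54.7
```

```bash
python3 - <<'E'
from h import *
rel((589.2,273,137,"80.7"))
E
```

```text
yaw 80.7 x 0.308 y -0.052 z 0.002  wx -0.002 wy 0.001 wz -0.139
```

Call:
carry_out --rows '[{"x": 0.14,"y": -0.024,"z": 0.0,"wx": 0.0,"wy": 0.0,"wz": -0.14,"jaw": 0.7},{"x": 0.26,"y": -0.044,"z": 0.0,"wx": 0.0,"wy": 0.0,"wz": -0.14,"jaw": 0.7},{"x": 0.308,"y": -0.052,"z": 0.0,"wx": 0.0,"wy": 0.0,"wz": -0.14,"jaw": 0.7},{"x": 0.308,"y": -0.052,"z": 0.0,"wx": 0.0,"wy": 0.0,"wz": -0.14,"jaw": 0.7},{"x": 0.308,"y": -0.052,"z": 0.0,"wx": 0.0,"wy": 0.0,"wz": -0.14,"jaw": 0.7}]'

```text
t: 29.3
tool_pos: [590.3, 269.5, 138.3]
tcp_rot: [-3.141, 0.001, 1.403]
wrist_force: [-0.7, -0.2, -2.4]
gripper_width: 24.2
grip_force: 54.7
```

```bash
python3 - <<'E'
from h import *
s=sense();print(s["tool_pos"],s["tcp_rot"])
p,d=get_image("wrist"); cv2.imwrite("pics/w7.png",p[:,:,::-1])
rel((589.2,273,25,"80.7"))
E
```

```text
[590.32735968 269.47952    138.32279043] [-3.14070239e+00  8.48704727e-04  1.40320371e+00]
yaw 80.7 x 0.009 y -0.004 z 0.284  wx -0.001 wy 0.001 wz -0.007
```

View pics/w7.png

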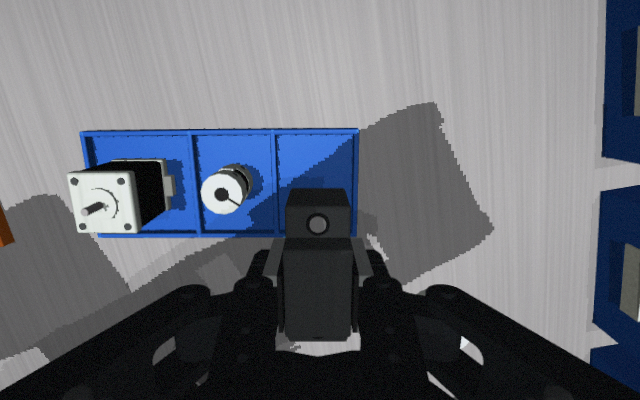

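The block is held at (318,265) over the end bay, with the coupling at (225,190) and the long motor at (110,200). I check the finger linkage's clearance from the coupling before lowering.

```bash
python3 - <<'E'
from h import *
p,d=get_image("wrist"); c=calibration("wrist"); P=cloud(c,c["T_tool_cam"],d).reshape(-1,3)
P=P[(d.ravel()>20)&(P[:,2]<20)&(np.abs(P[:,1])<110)&(np.abs(P[:,0])<60)]
for z in range(-100,15,8):
    q=P[(P[:,2]>=z)&(P[:,2]<z+8)]
    if len(q): print(z,len(q),"y",np.percentile(q[:,1],[0.5,99.5]).round(),"x",np.percentile(q[:,0],[1,99]).round())
E
```

```text
-100 2608 y [-58.  59.] x [14. 21.]
-92 9964 y [-62.  62.] x [ 8. 18.]
-84 11110 y [-59.  59.] x [ 0. 18.]
-76 7792 y [-55.  55.] x [-8. 18.]
-68 4930 y [-51.  51.] x [-11.  18.]
-60 7888 y [-47.  47.] x [-10.  14.]
-52 2519 y [-44.  44.] x [-6. 14.]
-44 1386 y [-30.  30.] x [-10.  13.]
-36 6745 y [-22.  23.] x [-17.  18.]
-28 1180 y [-25.  26.] x [ 7. 26.]
-20 3032 y [-25.  25.] x [-30.  30.]
-12 555 y [-24.  25.] x [ 7. 30.]
-4 263 y [-12.  12.] x [29. 30.]
4 196 y [-12.  12.] x [29. 30.]
```

Call:
carry_out --rows '[{"x": 0.006,"y": -0.004,"z": 0.06,"wx": 0.0,"wy": 0.0,"wz": -0.006,"jaw": 0.7},{"x": 0.006,"y": -0.004,"z": 0.17,"wx": 0.0,"wy": 0.0,"wz": -0.006,"jaw": 0.7},{"x": 0.006,"y": -0.004,"z": 0.25,"wx": 0.0,"wy": 0.0,"wz": -0.006,"jaw": 0.7},{"x": 0.006,"y": -0.004,"z": 0.28,"wx": 0.0,"wy": 0.0,"wz": -0.006,"jaw": 0.7},{"x": 0.006,"y": -0.004,"z": 0.285,"wx": 0.0,"wy": 0.0,"wz": -0.006,"jaw": 0.7}]'

```text
t: 30.02
tool_pos: [589.6, 273.0, 25.0]
tcp_rot: [-3.142, 0.0, 1.408]
wrist_force: [0.2, -0.0, -2.5]
gripper_width: 24.4
grip_force: 54.7
```

```bash
python3 - <<'E'
from h import *
print(sense()["tool_pos"])
rel((589.2,273,15.5,"80.7"))
E
```

```text
[589.59951335 272.99173315  24.95037334]
yaw 80.7 x -0.000 y -0.001 z 0.024  wx -0.000 wy 0.000 wz -0.000
```

Call:
carry_out --rows '[{"x": 0.0,"y": -0.001,"z": 0.01,"wx": 0.0,"wy": 0.0,"wz": 0.0,"jaw": 0.7},{"x": 0.0,"y": -0.001,"z": 0.016,"wx": 0.0,"wy": 0.0,"wz": 0.0,"jaw": 0.7},{"x": 0.0,"y": -0.001,"z": 0.02,"wx": 0.0,"wy": 0.0,"wz": 0.0,"jaw": 0.7},{"x": 0.0,"y": -0.001,"z": 0.021,"wx": 0.0,"wy": 0.0,"wz": 0.0,"jaw": 0.7}]'

```text
t: 30.52
tool_pos: [589.0, 273.6, 16.6]
tcp_rot: [3.141, -0.0, 1.409]
wrist_force: [0.1, 0.2, -2.4]
gripper_width: 24.6
grip_force: 54.7
```

Call:
carry_out --rows '[{"x": 0.0,"y": 0.0,"z": 0.001,"wx": 0.0,"wy": 0.0,"wz": 0.0,"jaw": 0.7},{"x": 0.0,"y": 0.0,"z": 0.002,"wx": 0.0,"wy": 0.0,"wz": 0.0,"jaw": 0.7},{"x": 0.0,"y": 0.0,"z": 0.003,"wx": 0.0,"wy": 0.0,"wz": 0.0,"jaw": 0.7},{"x": 0.0,"y": 0.0,"z": 0.003,"wx": 0.0,"wy": 0.0,"wz": 0.0,"jaw": 0.7}]'

```text
t: 31.02
tool_pos: [589.0, 273.5, 15.5]
tcp_rot: [3.141, -0.0, 1.409]
wrist_force: [-1.4, -1.2, 0.7]
gripper_width: 24.4
grip_force: 55.3
```

Call:
carry_out --rows '[{"x": 0.0,"y": 0.0,"z": 0.001,"wx": 0.0,"wy": 0.0,"wz": 0.0,"jaw": 0.7},{"x": 0.0,"y": 0.0,"z": 0.001,"wx": 0.0,"wy": 0.0,"wz": 0.0,"jaw": 0.25},{"x": 0.0,"y": 0.0,"z": 0.001,"wx": 0.0,"wy": 0.0,"wz": 0.0,"jaw": 0.2},{"x": 0.0,"y": 0.0,"z": 0.001,"wx": 0.0,"wy": 0.0,"wz": 0.0,"jaw": 0.2},{"x": 0.0,"y": 0.0,"z": -0.06,"wx": 0.0,"wy": 0.0,"wz": 0.0,"jaw": 0.2}]'

```text
t: 31.65
tool_pos: [587.9, 273.1, 37.8]
tcp_rot: [-3.139, 0.002, 1.409]
wrist_force: [0.2, 0.1, 0.4]
gripper_width: 34.0
grip_force: 0.0
```

Call:
carry_out --rows '[{"x": 0.0,"y": 0.0,"z": -0.12,"wx": 0.0,"wy": 0.0,"wz": 0.0,"jaw": 0.2},{"x": 0.0,"y": 0.0,"z": -0.25,"wx": 0.0,"wy": 0.0,"wz": 0.0,"jaw": -1.0},{"x": -0.1,"y": 0.0,"z": -0.36,"wx": 0.0,"wy": 0.0,"wz": 0.0,"jaw": -1.0},{"x": -0.2,"y": 0.0,"z": -0.4,"wx": 0.0,"wy": 0.0,"wz": 0.0,"jaw": -1.0},{"x": -0.2,"y": 0.0,"z": -0.4,"wx": 0.0,"wy": 0.0,"wz": 0.0,"jaw": -1.0}]'

```text
t: 32.28
tool_pos: [576.5, 192.7, 201.0]
tcp_rot: [3.139, -0.001, 1.407]
wrist_force: [-0.1, -0.2, 0.5]
gripper_width: 85.4
grip_force: 0.0
```

```bash
python3 - <<'E'
from h import *
p,d,W=measure("wrist",{"endT":(589,273),"foot":(589,273),"longT":(452,295),"coupT":(525,284.5)},{"endT":46,"foot":33,"longT":63,"coupT":45},32)
measure("top",{"shortT":(487,-299.5),"bear":(450,119),"slide":(678,1),"tape":(675.5,128),"pulT":(559,-307)},{"shortT":43,"bear":42,"slide":24,"tape":18,"pulT":45},42)
t,_=get_image("top")
f=lambda a:cv2.resize(a,(400,500),interpolation=cv2.INTER_CUBIC)
cv2.imwrite("pics/fin.png",np.hstack([cv2.resize(p,(480,300)),np.zeros((300,1,3),np.uint8),cv2.resize(t[110:222,400:475],(201,300),interpolation=cv2.INTER_CUBIC)])[:,:,::-1])
E
```

```text
endT c [589.2 273.1] sz [35.3 26.6] ang 80.4 z 47.0 mean [589.2 273.3] low 2423 [588.9 273. ]
foot c [589.4 272.9] sz [59.5 26.7] ang 82.3 z 34.1 mean [589.  272.8] low 1625 [588.8 273.1]
longT c [450.7 295.7] sz [42.2 44.2] ang 81.0 z 64.1 mean [452.7 295.8] low 2148 [467.7 290.8]
coupT c [525.1 285.3] sz [28.3 28.5] ang 81.4 z 46.0 mean [525.5 285.2] low 2605 [527.3 283.3]
shortT c [ 488.1 -299.7] sz [41.  40.3] ang 84.6 z 43.2 mean [ 487.5 -298.7] low 355 [ 481.3 -293.8]
bear c [451.  118.9] sz [28.9 30.4] ang 3.1 z 42.4 mean [450.7 118.7] low 243 [446.8 116.2]
slide c [678.    1.1] sz [61.9 42.5] ang 28.7 z 23.6 mean [677.   1.] low 58 [661.3   1.1]
tape c [675.5 128.1] sz [59.9 61.1] ang 46.1 z 17.2 mean [675.6 128.1] low 41 [667.7 125.9]
pulT c [ 559.7 -307.5] sz [22.6 25.1] ang 63.8 z 45.2 mean [ 559.2 -307. ] low 439 [ 555.6 -302.4]
```

View pics/fin.png

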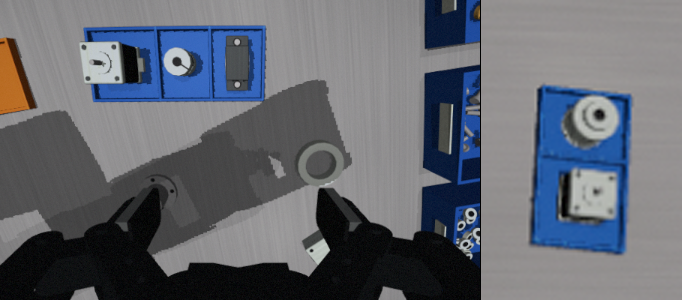

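The left picture shows the long motor (112,62), coupling (178,62) and end block (237,62), each in its bay. The right one shows the short motor (593,195) and pulley (595,120) in theirs. The heights show all five standing flat, and the bearing, slide block and tape have not moved.

```bash
python3 -c "
from bench import *
print(sign_off())"
```

```text
the job is handed in; nothing more can be done
None
```

Both kits are made up and the job is handed in: all five parts stand upright and flat in their bays, and the bearing, slide block and tape roll were left where they stood.

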